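# Load the hallmarking tray and slide it into the laser marker's carriage

### The arm

A 6-joint arm with a two-finger parallel gripper is mounted at the origin on the work surface. World frame = base frame: x ahead of the robot, y to its left, z up, the work surface at z = 0. Lengths are in mm, angles in degrees, forces in N, time in s.
With the tool pointing down it reaches from about 425 to 925 mm from the base axis. Payload 12.5 kg.
Tool frame: the origin (TCP) lies midway between the tips of the shut fingers; the grasp point (between the pads) lies 19 mm behind it; x points along the fingers, z is the direction in which the jaws open and shut, and the axes are right-handed (so a half turn about x gives the same grasp; the last joint's range is limited). The gripper opens to 85 mm and grips with 20 to 120 N. Pads are 22 mm wide; open, the fingers measure 114 mm over their backs; the gripper's body (76 mm by 85 mm) begins 54 mm behind the grasp point. The pads swing forward as they close: fully open they stand 13 mm farther back than shut.
Start: joints at [61.788, 28.126, 89.318, -0, 62.55, -6.05], TCP at [235.751, 578.849, 231.327] pointing down, gripper open.
Joint ranges: [-177.58, 177.58], [-47.91, 125.51], [2.72, 160], [-65.01, 245.01], [3.68, 167.84], [-153.87, 153.87]. Speed limits (degrees/s): [127.2, 127.2, 159.86, 180, 180, 180].

### API

Orientations are given as [roll, pitch, yaw] about the fixed x, y, z axes, in that order (R = Rz(yaw) Ry(pitch) Rx(roll)).
In Python, from plant import * gives the robot as it stands.
- The arm moves only by the tool arm_command, never from a script. Its argument "commands" is a list of rows, each a list of 7 numbers: the shift along the tool's x, y, z normalised to -1 to 1, where 1 is 3 cm, then the turn, a rotation vector about the tool's x, y, z normalised to -1 to 1, where 1 is 0.08 rad, then the opening, from 0 (shut) to 1 (fully open). In form: [[tx, ty, tz, ax, ay, az, claw], ...]. A call has 1 to 5 rows; each row shifts and turns the pose as measured when the row begins, along the tool's axes as they then stand; what a row does not reach is not made up. A row lasts 1/10 s, in which the tool goes at most 50 mm and 8.59 degrees, less where a joint would pass 70% of its speed; a pose out of reach is approached as far as the arm can. A call with a number of a shift or a turn outside -1 to 1 is refused whole. A call with a gripper value outside its range is refused whole. The fingers move at their own pace and stop on an object; "grip_force" is the grip in N (left out, the last holds). Time passes only in rows, so rows that do not move let the fingers close. It gives the time, the measured TCP pose, the force and the opening at its end, in the units of the state.
- observe(): the state, without advancing time (a new reading comes with each control period).
- grab_frame(name): name is "side" or "top"; returns the picture (384x512x3 uint8, red, green, blue); there is no depth.
- camera_params(name): a dict with "mtx" (3x3 intrinsics, pixels), "k1" (the pictures are not rectified: a ray, as slopes to the right and down, at radius r is drawn at 1 + k1 r^2 times it, then the intrinsics apply), "R" (3x3) and "t" (3): a world point X has camera coordinates R X + t. Camera axes: x right, y down, z forward; pixel columns grow to the right and rows downward; lengths in mm; the calibration is good to about 2 mm. A picture is of the moment at which its call begins. camera_params takes no time and is no camera call.
- hand_in(): hands the job in, once; it reports no verdict.
The state is a dict: "clock": time; "q": joint angles; "qvel": joint speeds; "joint_efforts": joint torques, N m; "ee_pos": TCP position; "tcp_rot": TCP orientation; "wrist_force": force on the tool from outside, world axes, zero at the start; "ft_torque": the same for the moment, N m; "width": opening from 0.0 (shut) to 1.0 (fully open).
Only numpy, scipy, OpenCV 4.12 (cv2) and the standard library are available. Lean on these libraries where they do the work, as an engineer would, in place of code of your own. Each camera call takes 0.05 s, during which the arm holds its last target. There are 200 camera calls.

### The job

Clear the marking tray: put the neck tubes still standing in it into the felt-lined box, and set every loose silver vase foot (the hat-shaped pieces) into a nest of its own in the tray, standing as it does now. The tray lies the wrong way round: turn it end for end and slide it, nose first, into the guide rails of the marker's loading carriage until its front plate is fully home. With the loaded tray home, swing the catch shut behind the front plate, then press the green start button, and leave the finished vase where it stands.

Things in the scene. Friction and masses are not known exactly. Their poses are not given: they have to be found in the camera images.
- foot0_c (a point): silver vase foot, hat-shaped, standing mouth-down: rim 34 mm across at the bottom (6 mm high, lower edge chamfered), sloping in to a straight barrel 22 mm across from 13 mm up to its closed top 42 mm up; 55 g. Point: on its axis, 21 mm above its underside; z up. Grip the upper barrel, fingertips 10 mm or more above its underside. May be absent
- foot1_c (a point): silver vase foot, hat-shaped, standing mouth-down: rim 34 mm across at the bottom (6 mm high, lower edge chamfered), sloping in to a straight barrel 22 mm across from 13 mm up to its closed top 42 mm up; 55 g. Point: on its axis, 21 mm above its underside; z up. Grip the upper barrel, fingertips 10 mm or more above its underside. May be absent
- foot2_c (a point): silver vase foot, hat-shaped, standing mouth-down: rim 34 mm across at the bottom (6 mm high, lower edge chamfered), sloping in to a straight barrel 22 mm across from 13 mm up to its closed top 42 mm up; 55 g. Point: on its axis, 21 mm above its underside; z up. Grip the upper barrel, fingertips 10 mm or more above its underside. May be absent
- foot3_c (a point): silver vase foot, hat-shaped, standing mouth-down: rim 34 mm across at the bottom (6 mm high, lower edge chamfered), sloping in to a straight barrel 22 mm across from 13 mm up to its closed top 42 mm up; 55 g. Point: on its axis, 21 mm above its underside; z up. Grip the upper barrel, fingertips 10 mm or more above its underside. May be absent
- foot4_c (a point): silver vase foot, hat-shaped, standing mouth-down: rim 34 mm across at the bottom (6 mm high, lower edge chamfered), sloping in to a straight barrel 22 mm across from 13 mm up to its closed top 42 mm up; 55 g. Point: on its axis, 21 mm above its underside; z up. Grip the upper barrel, fingertips 10 mm or more above its underside. May be absent
- tray_grip (a point): loose grey marking tray, about 0.4 kg: middle of its aluminium carrying bar, 64 mm above the tray's underside and above its centre. x points to the tray's nose (the end that goes in first), z up. The bar runs along x: 82 mm long, 10 mm thick, from 57 to 75 mm above the underside. The tray starts roughly the wrong way round, nose away from the rails
- neck0_c (a point): marked silver neck tube of the last batch, upright in a nest of the tray at the start: plain cylinder 26 mm across, 44 mm high, 45 g. Point: its middle; z along its axis. May be absent
- neck1_c (a point): marked silver neck tube of the last batch, upright in a nest of the tray at the start: plain cylinder 26 mm across, 44 mm high, 45 g. Point: its middle; z along its axis. May be absent
- box_in (a point): middle of the floor of the open wooden felt-lined box for marked work (fixed): inside 106 mm along x by 90 mm along y, floor 5 mm above the table, rim 25 mm above it, walls 5 mm
- nest0 (a point): floor centre of one of the tray's six square nests, 38 mm wide, 8 mm deep, floor 4 mm above the tray's underside (60 mm below tray_grip). In tray_grip's axes the nests lie at x = -50, 0, +50 mm and y = -44, +44 mm; this one at (-50, -44). Axes as tray_grip's
- tray_nose (a point): middle of the tray's nose edge, on the underside's level, 92 mm ahead (+x) of tray_grip. The nose (16 mm long) is 128 mm wide and its underside 3 mm higher than the tray's; the tray's body behind it is 140 mm wide and 12 mm thick, x = -76 to +76 mm from tray_grip
- tray_front (a point): middle of the tray's aluminium front plate at its outer lower edge, 82 mm behind (-x) tray_grip: plate 6 mm thick, 190 mm wide, 18 mm high, too wide to enter the rails
- bay (a point): where the tray goes on the marker's fixed loading carriage: point on the bed's surface (30 mm above the table), right below tray_grip (by 64 mm) when the tray is fully home; x is the direction in which the tray slides in, z up. Guide rails 145 mm apart run along x from -50 mm, with lips 17 mm above the bed reaching over the tray's edges by 4 mm: the tray must enter level from the open front
- rail_mouth (a point): middle of the rails' open front, on the bed, at x = -76 mm from the bay; here the flared mouth is about 164 mm wide, narrowing to the rails; the home tray's front plate rests against its ends. The bed starts 34 mm ahead of it (-x). Axes as the bay's
- latch (a joint): swing catch on the carriage, an arm turning about a vertical pivot: 0 = shut, lying across behind the tray's front plate; grows (anticlockwise from above) as it is opened, to 2.2 rad; starts open; stays where it is left, about 1 N at the pin
- latch_pin (a point): upright black round pin, 10 mm across and 46 mm high, near the end of the catch's arm, by which the catch is swung: its middle, 70 mm above the table (top at 92 mm)
- latch_pivot (a point): pivot of the catch, at the height of the carriage's bed; the pin circles it at 56 mm; axes as those of the bay: with the catch shut the pin lies from here towards +y, at 1.57 rad towards -x
- start (a joint): travel of the start button, m: 0 = up, 0.006 = fully pressed, with about 5 N; springs back
- start_top (a point): top of the green start button, 30 mm across, facing up on the white housing at the end of the carriage
- vase: finished silver vase with two handles, 150 mm high and 80 mm wide over the handles, standing loose; origin under its centre. Not to be disturbed

How it is judged (in metres and radians):
On the way, in this order (a step that is already met when the one before it is completed fails the run):
1. the neck tubes in the box, every foot in a nest and the tray fully home in the rails (z of foot0_c in the frame of tray_grip between -0.047 and -0.036 m and x of foot0_c in the frame of tray_grip between -0.065 and 0.065 m and y of foot0_c in the frame of tray_grip between -0.06 and 0.06 m and angle between each of foot0_c, foot1_c, foot2_c, foot3_c, foot4_c's own z axis and vertical below 0.15 rad and z of foot1_c in the frame of tray_grip between -0.047 and -0.036 m and x of foot1_c in the frame of tray_grip between -0.065 and 0.065 m and y of foot1_c in the frame of tray_grip between -0.06 and 0.06 m and z of foot2_c in the frame of tray_grip between -0.047 and -0.036 m and x of foot2_c in the frame of tray_grip between -0.065 and 0.065 m and y of foot2_c in the frame of tray_grip between -0.06 and 0.06 m and z of foot3_c in the frame of tray_grip between -0.047 and -0.036 m and x of foot3_c in the frame of tray_grip between -0.065 and 0.065 m and y of foot3_c in the frame of tray_grip between -0.06 and 0.06 m and z of foot4_c in the frame of tray_grip between -0.047 and -0.036 m and x of foot4_c in the frame of tray_grip between -0.065 and 0.065 m and y of foot4_c in the frame of tray_grip between -0.06 and 0.06 m and x of neck0_c in the frame of box_in between -0.053 and 0.053 m and y of neck0_c in the frame of box_in between -0.045 and 0.045 m and z of each of neck0_c, neck1_c in the frame of box_in below 0.035 m and x of neck1_c in the frame of box_in between -0.053 and 0.053 m and y of neck1_c in the frame of box_in between -0.045 and 0.045 m and x of tray_grip in the frame of bay between -0.004 and 0.006 m and y of tray_grip in the frame of bay between -0.006 and 0.006 m and z of tray_grip in the frame of bay between 0.058 and 0.068 m and angle between the x axis of tray_grip and the x axis of bay, either way round below 0.06 rad), for 0.2 s.
2. the catch shut behind the home tray (x of tray_grip in the frame of bay between -0.004 and 0.006 m and y of tray_grip in the frame of bay between -0.006 and 0.006 m and z of tray_grip in the frame of bay between 0.058 and 0.068 m and angle between the x axis of tray_grip and the x axis of bay, either way round below 0.06 rad and value of joint latch below 0.12 rad), for 0.2 s.
3. the start button pressed (value of joint start above 0.004 m), for 0.05 s.
At the end, for the whole second after the job is handed in: Neck tubes in the box; every foot stands (tilt under 0.15 rad) in a nest; the tray rests on the bed nose in, within 4 mm of home; the catch is within 0.12 rad of shut; after that the button was pressed 4 mm or more and let go; the vase is where it was (all of step 2 and z of foot0_c in the frame of tray_grip between -0.047 and -0.036 m and x of foot0_c in the frame of tray_grip between -0.065 and 0.065 m and y of foot0_c in the frame of tray_grip between -0.06 and 0.06 m and angle between each of foot0_c, foot1_c, foot2_c, foot3_c, foot4_c's own z axis and vertical below 0.15 rad and z of foot1_c in the frame of tray_grip between -0.047 and -0.036 m and x of foot1_c in the frame of tray_grip between -0.065 and 0.065 m and y of foot1_c in the frame of tray_grip between -0.06 and 0.06 m and z of foot2_c in the frame of tray_grip between -0.047 and -0.036 m and x of foot2_c in the frame of tray_grip between -0.065 and 0.065 m and y of foot2_c in the frame of tray_grip between -0.06 and 0.06 m and z of foot3_c in the frame of tray_grip between -0.047 and -0.036 m and x of foot3_c in the frame of tray_grip between -0.065 and 0.065 m and y of foot3_c in the frame of tray_grip between -0.06 and 0.06 m and z of foot4_c in the frame of tray_grip between -0.047 and -0.036 m and x of foot4_c in the frame of tray_grip between -0.065 and 0.065 m and y of foot4_c in the frame of tray_grip between -0.06 and 0.06 m and x of neck0_c in the frame of box_in between -0.053 and 0.053 m and y of neck0_c in the frame of box_in between -0.045 and 0.045 m and z of each of neck0_c, neck1_c in the frame of box_in below 0.035 m and x of neck1_c in the frame of box_in between -0.053 and 0.053 m and y of neck1_c in the frame of box_in between -0.045 and 0.045 m and value of joint start below 0.002 m and velocity of joint latch below 0.1 rad/s); the robot touches nothing.
It fails at once if the finished vase is shifted by more than 3 cm or tipped (distance of vase from where it was at the start of the episode above 0.03 m or angle between vase's own z axis and vertical above 0.4 rad).
Of neck0, neck1 only 1 to 2 are there at a start; the rules pass over those that are not, and their reading is None.
Of foot0, foot1, foot2, foot3, foot4 only 3 to 5 are there at a start; the rules pass over those that are not, and their reading is None.
At some moment in a run one of foot0, foot1, foot2, foot3, foot4 may be knocked a few centimetres aside while the robot is not near it.
It also fails if it takes over 210 s, if anything falls off the work surface, if the arm or the gripper's body presses on something with over 40 N, if the wrist force passes 120 N, or if a joint passes its speed limit or range.

## Working session

There is one attempt and no reset: what is moved stays moved. The work goes in short steps, Python scripts to look and compute and a tool call to move; the robot and the scene stay as the last step left them, time stands still between calls to the robot, and variables do not carry over. Pictures are saved under pics/ and viewed, about 12 in all and at most 16, crops included, and the job is handed in when it is done.

Besides the shell and the picture viewer there is one more tool, called after "Call:" in YAML: its name, and indented under it one key for each argument. arm_command: Moves the arm, as the interface text tells. Scaled input: -1 to 1 covers 3 cm each way for a shift and 0.08 rad each way for a turn. Its arguments: {"type":"object","properties":{"commands":{"type":"array","items":{"type":"array","items":{"type":"number"}}},"grip_force":{"type":"number"}},"required":["commands"]}

```bash
ls; mkdir -p pics; cat > h.py <<'E'
from plant import *
import numpy as np, cv2
def shot(n,f):
    im=grab_frame(n); cv2.imwrite('pics/'+f,im[:,:,::-1]); return im
def ray(n,u,v):
    c=camera_params(n);K=np.array(c['mtx']);R=np.array(c['R']);t=np.array(c['t'])
    d=np.linalg.inv(K)@[u,v,1]; p=d[:2].copy(); s=p.copy()
    for _ in range(20): s=p/(1+c['k1']*(s@s))
    return -R.T@t, R.T@np.array([s[0],s[1],1])
def onz(n,u,v,z):
    o,d=ray(n,u,v); return o+d*(z-o[2])/d[2]
def proj(n,X):
    c=camera_params(n);K=np.array(c['mtx']);x=np.array(c['R'])@np.array(X,float)+np.array(c['t'])
    s=x[:2]/x[2]; s=s*(1+c['k1']*(s@s)); return (K@[s[0],s[1],1])[:2]
E
python3 - <<'E'
from h import *
a=shot('side','s0.png');b=shot('top','t0.png')
for n in('side','top'):
    c=camera_params(n);print(n,c, -np.array(c['R']).T@np.array(c['t']))
cv2.imwrite('pics/t0b.png',cv2.resize(b[:,:,::-1],(800,600),interpolation=cv2.INTER_CUBIC))
cv2.imwrite('pics/s0b.png',cv2.resize(a[:,:,::-1],(800,600),interpolation=cv2.INTER_CUBIC))
print(observe())
E
```

```text
pics
side {'mtx': array([[372.91126716,   0.        , 258.86721036],
       [  0.        , 372.91126716, 190.88061812],
       [  0.        ,   0.        ,   1.        ]]), 'k1': -0.0320063726179544, 'R': array([[-0.86236834, -0.50618871, -0.00968706],
       [-0.39617505,  0.68660964, -0.60960031],
       [ 0.31522402, -0.52186223, -0.79264975]]), 't': array([527.34413347, 293.83245585, 840.20033827])} [306.32264019 503.65627568 850.21335659]
top {'mtx': array([[496.17203029,   0.        , 260.42846507],
       [  0.        , 496.17203029, 194.87490407],
       [  0.        ,   0.        ,   1.        ]]), 'k1': -0.00906446522787738, 'R': array([[-0.01203133, -0.99973088,  0.01983458],
       [-0.99545705,  0.01010157, -0.09467429],
       [ 0.09444845, -0.02088353, -0.99531069]]), 't': array([ -11.82408388,  605.54510498, 1263.83302394])} [ 483.28481804    8.4554372  1315.47059479]
{'clock': 0.1, 'q': array([ 6.17882207e+01,  2.81589118e+01,  8.93465248e+01,  1.51474603e-04,
        6.25506587e+01, -6.05035394e+00]), 'qvel': array([ 0.0155025 , -0.06458158, -0.16129393, -0.03922558, -0.04865332,
        0.0921762 ]), 'joint_efforts': array([ 4.21666002e-03, -6.19448948e+01, -2.62025750e+01, -3.05751166e-05,
        2.97724699e-03, -1.55461061e-05]), 'ee_pos': array([235.64127507, 578.65599451, 230.80615921]), 'tcp_rot': array([ 173.81241808,   89.94390454, -118.34907718]), 'wrist_force': array([-0.09540151,  0.62045869,  0.75920391]), 'ft_torque': array([-0.01961636, -0.00408891, -0.00068429]), 'width': 1.004150293208473}
```

View pics/t0b.png

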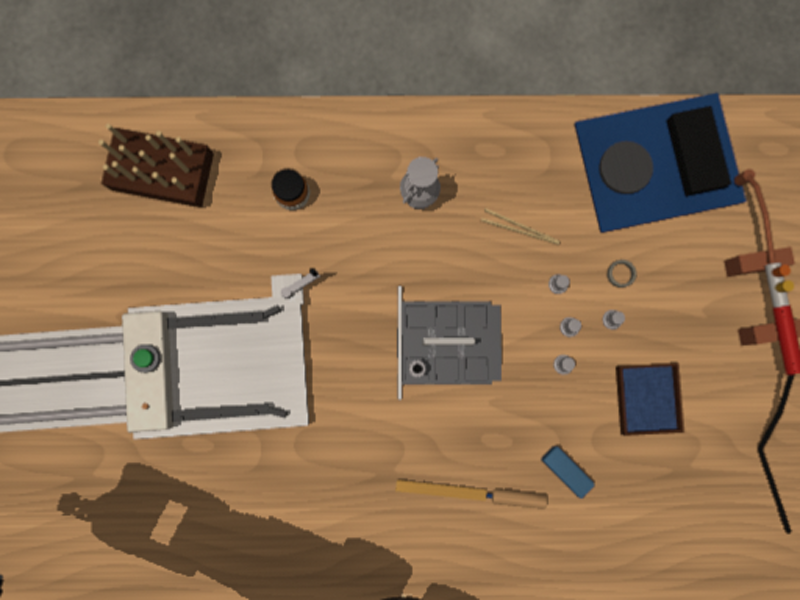

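View pics/s0b.png

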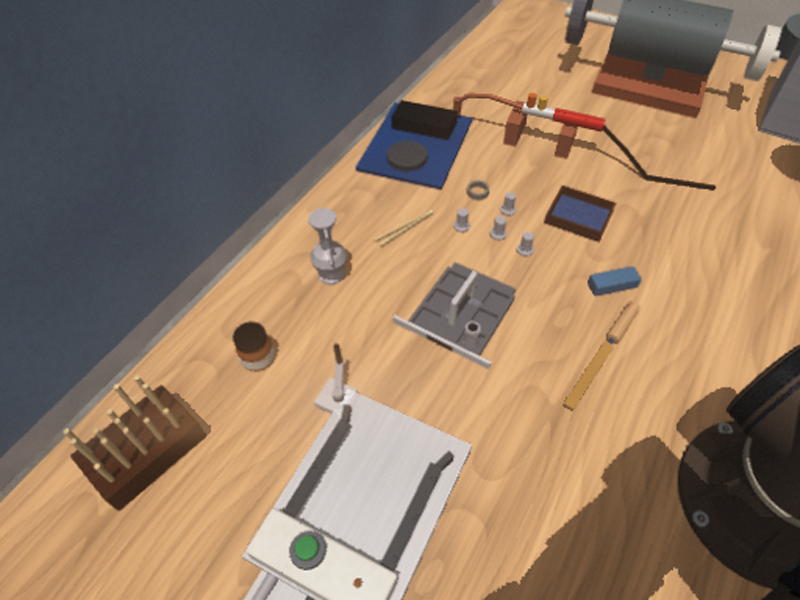

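Top view: four feet (around 560,283 / 570,326 / 613,319 / 565,364 in the enlarged picture), one neck tube in the nest at (418,368), the tray bar at (450,340), and the carriage on the left. Next are closer crops.

```bash
python3 - <<'E'
import cv2,numpy as np
t=cv2.imread('pics/t0.png');s=cv2.imread('pics/s0.png')
def crop(im,x,y,w,h,k=4): return cv2.resize(im[y:y+h,x:x+w],None,fx=k,fy=k,interpolation=cv2.INTER_CUBIC)
cv2.imwrite('pics/ct.png',crop(t,245,165,200,115))
cv2.imwrite('pics/cs.png',crop(s,245,110,165,130))
cv2.imwrite('pics/cc.png',crop(t,70,165,140,120))
E
```

```text
(no output)
```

View pics/ct.png

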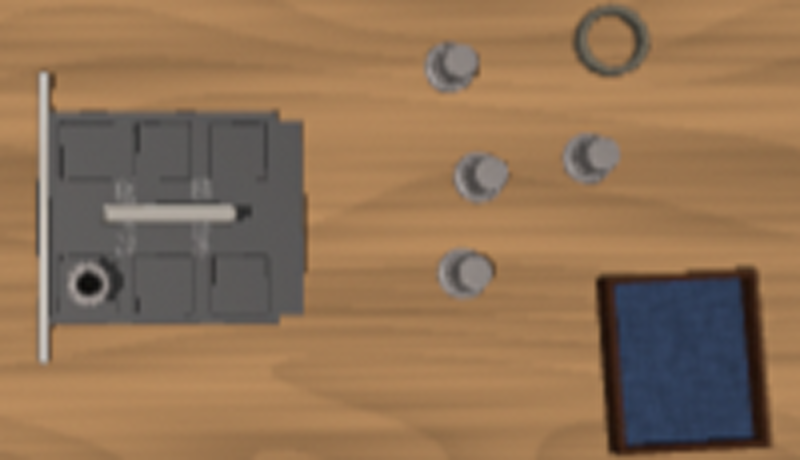

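View pics/cs.png

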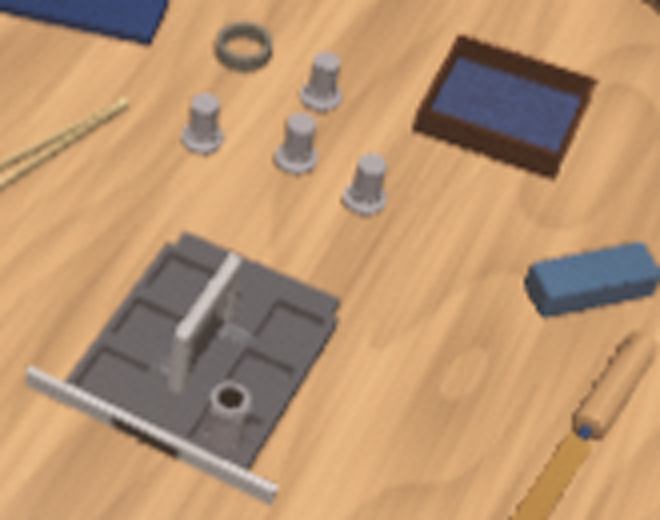

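View pics/cc.png

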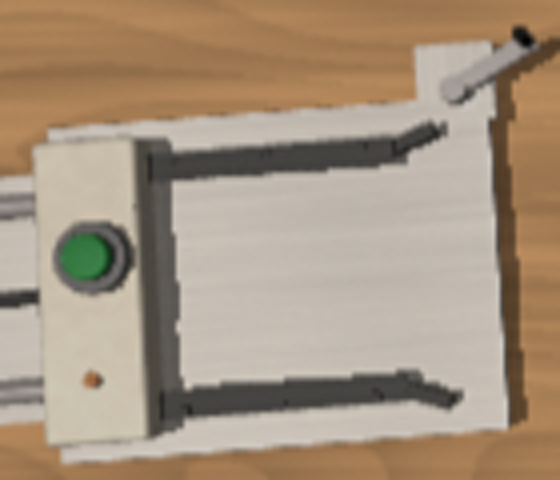

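Crops (5 pictures so far): the foot tops in the top crop are at (460,61), (489,174), (602,155), (475,271). The neck rim is at (89,283), the bar runs (104,212)-(237,212), and the plate spans (44,72)-(44,360). In the carriage crop, the button is at (85,255), the pin top at (522,36) and the pivot at (453,92).

```bash
cat >> h.py <<'E'
def ct(u,v,z): return onz('top',245+(u-1.5)/4,165+(v-1.5)/4,z)
def cs(u,v,z): return onz('side',245+(u-1.5)/4,110+(v-1.5)/4,z)
def cc(u,v,z): return onz('top',70+(u-1.5)/4,165+(v-1.5)/4,z)
E
python3 - <<'E'
from h import *
np.set_printoptions(precision=1,suppress=True)
P=lambda n,*a:print(n,*[x[:2] for x in a])
for a,b in zip([(460,61),(489,174),(602,155),(475,271)],[(205,100),(300,120),(326,60),(371,160)]):
    P('foot',ct(*a,42),cs(*b,42))
P('neck',ct(89,283,48),cs(230,397,48))
P('bar ends',ct(104,212,75),ct(237,212,75),cs(235,257,75),cs(182,330,75))
P('plate ends',ct(44,72,18),ct(44,360,18))
P('nose corners',ct(303,122,12),ct(303,314,12)); P('body corners r',ct(278,112,12),ct(278,323,12))
P('nestcentres',*[ct(u,v,8) for u,v in [(95,152),(163,152),(239,152),(239,285),(165,284)]])
P('box',*[ct(u,v,25) for u,v in [(600,277),(757,268),(770,447),(612,453)]])
P('felt',*[ct(u,v,5) for u,v in [(612,282),(743,277),(755,440),(623,445)]])
P('button',cc(85,255,0),cc(85,255,80)); P('pin',cc(522,36,92)); P('pivot',cc(453,92,45))
P('bed',*[cc(u,v,30) for u,v in [(490,118),(508,428),(62,462),(48,130)]])
P('rails',*[cc(u,v,47) for u,v in [(405,150),(165,165),(160,395),(405,378),(440,128),(460,400)]])
E
```

```text
foot [ 640.6 -276.4] [ 639.7 -274.9]
foot [ 566.9 -293. ] [ 566.9 -291.6]
foot [ 578.5 -366.9] [ 577.2 -363.1]
foot [ 504.6 -281.9] [ 503.3 -279.7]
neck [499.8 -33.3] [497.3 -29.8]
bar ends [543.6 -42.4] [ 542.6 -125.8] [ 539.4 -117.4] [541.8 -44. ]
plate ends [638.9  -6.5] [450.7  -4.4]
nose corners [ 604.7 -177.5] [ 478.3 -174.6]
body corners r [ 611.5 -161.1] [ 472.6 -158. ]
nestcentres [586.6 -39.7] [586.1 -84.8] [ 585.6 -135.1] [ 497.8 -133.4] [499.  -84.6]
box [ 500.  -367.6] [ 504.6 -471.3] [ 388.7 -474.6] [ 386.3 -371.2]
felt [ 496.8 -381.3] [ 499.1 -469. ] [ 391.9 -472.3] [ 389.9 -384.6]
button [524.1 428.2] [521.6 402.7]
pin [653.9 131.8]
pivot [624.6 180.8]
bed [609.  158.8] [409.6 147.2] [391.7 430.7] [604.1 444.1]
rails [587.4 211. ] [579.4 363.6] [433.9 364.4] [442.7 210.4] [601.3 188.8] [428.5 175.6]
```

```bash
cat >> h.py <<'E'
from scipy.spatial.transform import Rotation as Ro
np.set_printoptions(precision=2,suppress=True)
def st():
    s=observe(); R=Ro.from_euler('xyz',s['tcp_rot'],degrees=True).as_matrix(); return s,R
def go(x,y,z,psi=None):
    """total move in row units (tool axes) to TCP x,y,z with tool z axis at world yaw psi (deg), tool x down"""
    s,R=st(); d=R.T@(np.array([x,y,z])-s['ee_pos'])/30
    yaw=np.degrees(np.arctan2(R[1,2],R[0,2]))
    if psi is None: psi=yaw
    a=np.radians(psi); zt=np.array([np.cos(a),np.sin(a),0]); xt=np.array([0,0,-1]); yt=np.cross(zt,xt)
    rv=Ro.from_matrix(R.T@np.c_[xt,yt,zt]).as_rotvec()/0.08
    print('t',round(s['clock'],2),'pos',s['ee_pos'],'yaw',round(yaw,1),'q1,q6',s['q'][[0,5]],'w',round(s['width'],3),'F',s['wrist_force'])
    print(' shift units',d,'turn units',rv)
def tri(a,b):
    """pixels a (top) and b (side) -> point, gap"""
    o1,d1=ray('top',*a);o2,d2=ray('side',*b);d1/=np.linalg.norm(d1);d2/=np.linalg.norm(d2)
    k=np.linalg.lstsq(np.c_[d1,-d2],o2-o1,rcond=None)[0];p=o1+d1*k[0];q=o2+d2*k[1];return (p+q)/2,np.linalg.norm(p-q)
E
python3 - <<'E'
from h import *
s,R=st();print(R)
import cv2
for n,f in(('top','t0'),('side','s0')):
    im=cv2.imread(f'pics/{f}.png').astype(int);m=(im[...,1]>im[...,2]+40)&(im[...,1]>im[...,0]+30)
    v,u=np.nonzero(m);print(n,u.mean(),v.mean(),len(u))
    globals()[n+'c']=(u.mean(),v.mean())
print(tri(topc,sidec))
print(tri((70+520.5/4,165+34.5/4),((337)*.64,(346)*.64)))
go(499,-32,150,-91)
go(499,-32,150,89)
E
```

```text
[[-0.   -0.93  0.38]
 [-0.    0.38  0.93]
 [-1.    0.   -0.  ]]
top 90.85849056603773 228.83962264150944 106
side 195.42105263157896 350.02923976608184 171
(array([520.06, 401.69,  82.58]), np.float64(0.7421727925556457))
(array([655.13, 132.74,  83.13]), np.float64(0.03695314577344188))
t 0.1 pos [235.64 578.66 230.81] yaw 67.8 q1,q6 [61.79 -6.05] w 1.004 F [-0.1   0.62  0.76]
 shift units [  2.71 -15.81 -15.54] turn units [34.65 -0.    0.02]
t 0.1 pos [235.64 578.66 230.81] yaw 67.8 q1,q6 [61.79 -6.05] w 1.004 F [-0.1   0.62  0.76]
 shift units [  2.71 -15.81 -15.54] turn units [-4.62 -0.01 -0.  ]
```

Call:
arm_command:
  commands:
    - [0, 0, 0, 1, 0, 0, 0.45]
    - [0, 0, 0, 1, 0, 0, 0.45]
    - [0, 0, 0, 1, 0, 0, 0.45]
    - [0, 0, 0, 1, 0, 0, 0.45]
    - [0, 0, 0, 1, 0, 0, 0.45]
  grip_force: 40

```text
clock: 0.6
ee_pos: [235.3, 578.0, 228.9]
tcp_rot: [-162.4, 89.7, -118.3]
wrist_force: [-1.0, 1.3, 0.1]
width: 0.452
```

Call:
arm_command:
  commands:
    - [0, 0, 0, 1, 0, 0, 0.45]
    - [0, 0, 0, 1, 0, 0, 0.45]
    - [0, 0, 0, 1, 0, 0, 0.45]
    - [0, 0, 0, 1, 0, 0, 0.45]
    - [0, 0, 0, 1, 0, 0, 0.45]

```text
clock: 1.1
ee_pos: [234.9, 577.2, 226.9]
tcp_rot: [-138.4, 89.5, -118.2]
wrist_force: [-0.1, 0.9, -0.4]
width: 0.45
```

Call:
arm_command:
  commands:
    - [0, 0, 0, 1, 0, 0, 0.45]
    - [0, 0, 0, 1, 0, 0, 0.45]
    - [0, 0, 0, 1, 0, 0, 0.45]
    - [0, 0, 0, 1, 0, 0, 0.45]
    - [0, 0, 0, 1, 0, 0, 0.45]

```text
clock: 1.6
ee_pos: [234.5, 576.5, 225.0]
tcp_rot: [-114.7, 89.3, -118.4]
wrist_force: [-0.8, 0.2, 0.8]
width: 0.449
```

```bash
python3 -c "
from h import *
go(498.5,-31.5,150,-0.9)"
```

```text
t 1.6 pos [234.49 576.55 225.  ] yaw -3.7 q1,q6 [61.79 65.47] w 0.449 F [-0.76  0.21  0.83]
 shift units [  2.67 -19.63  10.1 ] turn units [-0.61 -0.07  0.14]
```

Call:
arm_command:
  commands:
    - [0, -0.98, 0.5, -0.1, 0, 0, 0.45]
    - [0, -0.98, 0.5, -0.1, 0, 0, 0.45]
    - [0, -0.98, 0.5, -0.1, 0, 0, 0.45]
    - [0, -0.98, 0.5, -0.1, 0, 0, 0.45]
    - [0, -0.98, 0.5, -0.1, 0, 0, 0.45]

```text
clock: 2.1
ee_pos: [301.8, 423.2, 223.9]
tcp_rot: [-119.7, 89.1, -120.9]
wrist_force: [-0.2, 0.3, -0.2]
width: 0.452
```

Call:
arm_command:
  commands:
    - [0, -0.98, 0.5, 0, 0, 0, 0.45]
    - [0, -0.98, 0.5, 0, 0, 0, 0.45]
    - [0, -0.98, 0.5, 0, 0, 0, 0.45]
    - [0, -0.98, 0.5, 0, 0, 0, 0.45]
    - [0, -0.98, 0.5, 0, 0, 0, 0.45]

```text
clock: 2.6
ee_pos: [375.2, 268.1, 224.7]
tcp_rot: [-121.6, 89.0, -122.7]
wrist_force: [1.1, 0.1, 0.2]
width: 0.451
```

Call:
arm_command:
  commands:
    - [0, -0.98, 0.5, 0, 0, 0, 0.45]
    - [0, -0.98, 0.5, 0, 0, 0, 0.45]
    - [0, -0.98, 0.5, 0, 0, 0, 0.45]
    - [0, -0.98, 0.5, 0, 0, 0, 0.45]
    - [0, -0.98, 0.5, 0, 0, 0, 0.45]

```text
clock: 3.1
ee_pos: [448.8, 112.9, 225.8]
tcp_rot: [-124.4, 89.0, -125.5]
wrist_force: [-0.1, 1.2, -0.2]
width: 0.453
```

```bash
python3 -c "
from h import *
go(498.5,-31.5,100,-0.9)"
```

```text
t 3.1 pos [448.78 112.88 225.76] yaw -1.1 q1,q6 [6.37 8.06] w 0.453 F [-0.08  1.18 -0.19]
 shift units [ 4.25 -4.72  1.79] turn units [-0.05 -0.13  0.19]
```

Call:
arm_command:
  commands:
    - [0.5, -0.95, 0.36, 0, -0.03, 0.04, 0.45]
    - [0.5, -0.95, 0.36, 0, -0.03, 0.04, 0.45]
    - [0.5, -0.95, 0.36, 0, -0.03, 0.04, 0.45]
    - [0.5, -0.95, 0.36, 0, -0.03, 0.04, 0.45]
    - [0.5, -0.95, 0.36, 0, -0.03, 0.04, 0.45]

```text
clock: 3.6
ee_pos: [502.2, -38.0, 150.5]
tcp_rot: [15.2, 89.7, 14.1]
wrist_force: [0.6, -0.1, -0.1]
width: 0.449
```

Call:
arm_command:
  commands:
    - [0.3, 0, 0, 0, 0, 0, 0.45]
    - [0, 0, 0, 0, 0, 0, 0.45]

```text
clock: 3.8
ee_pos: [502.2, -40.9, 139.0]
tcp_rot: [38.0, 89.8, 36.6]
wrist_force: [-0.5, 0.1, 0.1]
width: 0.45
```

```bash
python3 -c "
from h import *
go(498.5,-31.5,80,-0.9)
b=shot('top','t1.png');s=shot('side','s1.png')
k=lambda im,x,y,w,h:cv2.resize(im[y:y+h,x:x+w,::-1],None,fx=4,fy=4,interpolation=cv2.INTER_CUBIC)
cv2.imwrite('pics/c1.png',np.hstack([k(b,225,165,100,140),k(s,250,120,100,140)]))"
```

```text
t 3.8 pos [502.19 -40.93 138.98] yaw -1.4 q1,q6 [-12.25 -11.01] w 0.45 F [-0.54  0.14  0.08]
 shift units [ 1.97  0.31 -0.14] turn units [-0.11  0.03 -0.03]
```

View pics/c1.png

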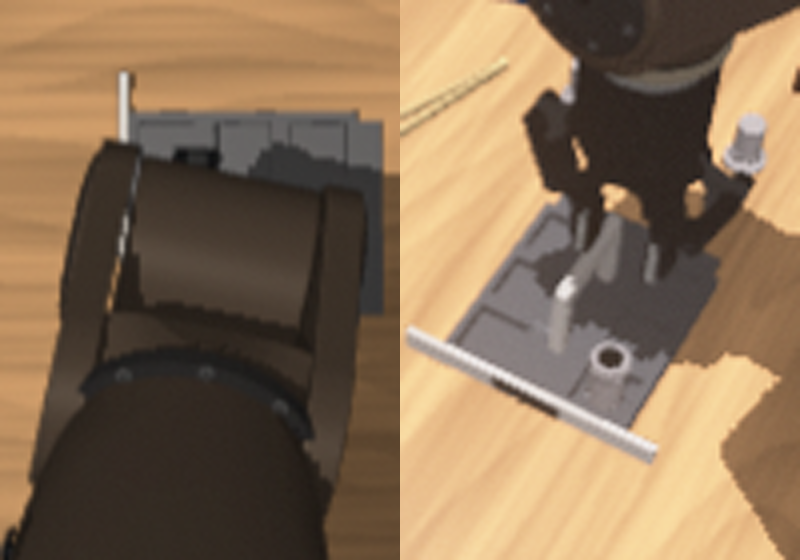

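Picture 6 shows the top view hidden by the arm; in the side view the neck rim is at (610,358) and the fingers are just above and behind it. I'll centre, descend and grip.

Call:
arm_command:
  commands:
    - [0, 0.31, -0.13, -0.1, 0.03, -0.03, 0.45]
    - [0, 0, 0, 0, 0, 0, 0.45]
    - [0.8, 0, 0, 0, 0, 0, 0.45]
    - [0.8, 0, 0, 0, 0, 0, 0.45]
    - [0, 0, 0, 0, 0, 0, 0.45]

```text
clock: 4.4
ee_pos: [499.4, -26.1, 94.8]
tcp_rot: [-14.1, 89.5, -14.5]
wrist_force: [-0.2, -0.2, -0.4]
width: 0.449
```

```bash
python3 -c "
from h import *
go(498.5,-31.5,22,-0.9)"
```

```text
t 4.4 pos [499.42 -26.08  94.84] yaw -0.4 q1,q6 [-10.54 -10.04] w 0.449 F [-0.22 -0.18 -0.4 ]
 shift units [ 2.43 -0.18 -0.05] turn units [0.1  0.11 0.03]
```

Call:
arm_command:
  commands:
    - [0.8, -0.15, -0.05, 0.1, 0.1, 0.03, 0.45]
    - [0.8, -0.03, 0, 0, 0, 0, 0.45]
    - [0.65, 0, 0, 0, 0, 0, 0.45]
    - [0, 0, 0, 0, 0, 0, 0.45]

```text
clock: 4.8
ee_pos: [500.3, -29.8, 30.3]
tcp_rot: [-6.6, 89.7, -7.3]
wrist_force: [0.1, 0.3, -0.1]
width: 0.452
```

```bash
python3 -c "
from h import *
go(498.5,-31.5,22,-0.9)"
```

```text
t 4.8 pos [500.3  -29.81  30.31] yaw -0.7 q1,q6 [-10.98 -10.32] w 0.452 F [ 0.09  0.27 -0.12]
 shift units [ 0.28 -0.06 -0.06] turn units [0.04 0.08 0.01]
```

Call:
arm_command:
  commands:
    - [0.25, -0.05, -0.05, 0, 0, 0, 0.45]
    - [0, 0, 0, 0, 0, 0, 0]
    - [0, 0, 0, 0, 0, 0, 0]
    - [0, 0, 0, 0, 0, 0, 0]
    - [0, 0, 0, 0, 0, 0, 0]

```text
clock: 5.3
ee_pos: [502.2, -30.8, 28.0]
tcp_rot: [-8.6, 89.1, -9.2]
wrist_force: [-0.8, -0.1, -0.3]
width: 0.292
```

Call:
arm_command:
  commands:
    - [-0.3, 0, 0, 0, 0, 0, 0]
    - [-0.8, 0, 0, 0, 0, 0, 0]
    - [-1, 0, 0, 0, 0, 0, 0]
    - [-1, 0, 0, 0, 0, 0, 0]
    - [-0.5, 0, 0, 0, 0, 0, 0]

```text
clock: 5.8
ee_pos: [499.1, -30.5, 140.4]
tcp_rot: [-8.1, 89.3, -8.7]
wrist_force: [0.1, -0.3, -1.1]
width: 0.293
```

```bash
python3 -c "
from h import *
go(445,-423,120,-0.9)"
```

```text
t 5.8 pos [499.11 -30.5  140.45] yaw -0.6 q1,q6 [-11.08 -10.55] w 0.293 F [ 0.06 -0.25 -1.11]
 shift units [  0.68 -13.1   -1.68] turn units [0.07 0.15 0.02]
```

Call:
arm_command:
  commands:
    - [0, -0.5, -0.1, 0, 0.03, 0, 0]
    - [0, -1, -0.13, 0, 0.03, 0, 0]
    - [0, -1, -0.13, 0, 0.03, 0, 0]
    - [0, -1, -0.13, 0, 0.03, 0, 0]
    - [0, -1, -0.13, 0, 0.03, 0, 0]

```text
clock: 6.3
ee_pos: [479.5, -166.8, 147.8]
tcp_rot: [-26.1, 89.5, -26.3]
wrist_force: [0.1, -0.2, -0.3]
width: 0.288
```

Call:
arm_command:
  commands:
    - [0, -1, -0.13, 0, 0, 0, 0]
    - [0, -1, -0.13, 0, 0, 0, 0]
    - [0, -1, -0.13, 0, 0, 0, 0]
    - [0, -1, -0.13, 0, 0, 0, 0]
    - [0, -1, -0.13, 0, 0, 0, 0]

```text
clock: 6.8
ee_pos: [457.0, -322.9, 152.2]
tcp_rot: [-27.8, 89.4, -28.0]
wrist_force: [-0.0, 0.6, -0.2]
width: 0.295
```

Call:
arm_command:
  commands:
    - [0, -1, -0.13, 0, 0, 0, 0]
    - [0, -0.8, -0.13, 0, 0, 0, 0]
    - [0, -0.4, 0, 0, 0, 0, 0]
    - [0, 0, 0, 0, 0, 0, 0]

```text
clock: 7.2
ee_pos: [446.9, -394.3, 154.9]
tcp_rot: [-30.9, 89.3, -31.4]
wrist_force: [-0.0, 0.7, 0.2]
width: 0.292
```

```bash
python3 -c "
from h import *
go(445,-423,32,-0.9)"
```

```text
t 7.2 pos [ 446.93 -394.29  154.93] yaw -0.5 q1,q6 [-47.85 -47.51] w 0.292 F [-0.04  0.67  0.23]
 shift units [ 4.1  -0.93 -0.1 ] turn units [0.09 0.12 0.07]
```

Call:
arm_command:
  commands:
    - [0.6, -0.8, -0.1, 0.05, 0.1, 0.05, 0]
    - [0.9, -0.1, 0, 0, 0, 0, 0]
    - [0.9, 0, 0, 0, 0, 0, 0]
    - [0.8, 0, 0, 0, 0, 0, 0]
    - [0, 0, 0, 0, 0, 0, 0]

```text
clock: 7.7
ee_pos: [445.7, -417.4, 58.8]
tcp_rot: [-37.8, 89.8, -38.3]
wrist_force: [0.7, 0.3, 0.5]
width: 0.289
```

```bash
python3 -c "
from h import *
go(445,-423,31,-0.9)"
```

```text
t 7.7 pos [ 445.73 -417.38   58.75] yaw -0.6 q1,q6 [-49.33 -48.79] w 0.289 F [0.73 0.34 0.45]
 shift units [ 0.93 -0.19 -0.03] turn units [0.07 0.03 0.03]
```

Call:
arm_command:
  commands:
    - [0.85, -0.18, 0, 0.05, 0, 0, 0]
    - [0.1, 0, 0, 0, 0, 0, 0]
    - [0, 0, 0, 0, 0, 0, 0.55]
    - [0, 0, 0, 0, 0, 0, 0.55]
    - [0, 0, 0, 0, 0, 0, 0.55]

```text
clock: 8.2
ee_pos: [448.5, -421.0, 36.2]
tcp_rot: [-41.9, 89.5, -42.6]
wrist_force: [-0.3, 0.4, -0.3]
width: 0.55
```

Call:
arm_command:
  commands:
    - [-0.5, 0, 0, 0, 0, 0, 0.55]
    - [-1, 0, 0, 0, 0, 0, 0.55]
    - [-1, 0, 0, 0, 0, 0, 0.55]
    - [-1, 0, 0, 0, 0, 0, 0.55]
    - [-0.5, 0, 0, 0, 0, 0, 0.55]

```text
clock: 8.7
ee_pos: [447.6, -419.7, 166.4]
tcp_rot: [-43.0, 89.4, -43.7]
wrist_force: [-0.3, -0.0, -0.5]
width: 0.552
```

```bash
python3 -c "
from h import *
go(542.5,-84.5,120,-0.9)"
```

```text
t 8.7 pos [ 447.6  -419.72  166.39] yaw -0.6 q1,q6 [-49.35 -48.77] w 0.552 F [-0.3  -0.02 -0.52]
 shift units [ 1.49 11.22  3.03] turn units [0.06 0.09 0.08]
```

Call:
arm_command:
  commands:
    - [0, 0.6, 0.15, 0, 0.03, 0.02, 0.55]
    - [0, 1, 0.27, 0, 0.03, 0.02, 0.55]
    - [0, 1, 0.27, 0, 0.03, 0.02, 0.55]
    - [0, 1, 0.27, 0, 0, 0, 0.55]
    - [0, 1, 0.27, 0, 0, 0, 0.55]

```text
clock: 9.2
ee_pos: [486.4, -277.5, 172.3]
tcp_rot: [-54.3, 89.4, -55.2]
wrist_force: [-0.3, -0.4, 1.1]
width: 0.549
```

Call:
arm_command:
  commands:
    - [0, 1, 0.27, 0, 0, 0, 0.55]
    - [0, 1, 0.27, 0, 0, 0, 0.55]
    - [0, 1, 0.27, 0, 0, 0, 0.55]
    - [0, 1, 0.27, 0, 0, 0, 0.55]
    - [0, 1, 0.27, 0, 0, 0, 0.55]

```text
clock: 9.7
ee_pos: [528.0, -116.1, 173.1]
tcp_rot: [-55.4, 89.5, -56.3]
wrist_force: [1.4, 0.5, 0.3]
width: 0.553
```

Call:
arm_command:
  commands:
    - [0, 0.9, 0.27, 0, 0, 0, 0.55]
    - [0, 0, 0, 0, 0, 0, 0.55]

```text
clock: 9.9
ee_pos: [536.0, -83.2, 173.5]
tcp_rot: [-55.5, 89.6, -56.2]
wrist_force: [0.1, -0.5, -0.6]
width: 0.551
```

```bash
python3 -c "
from h import *
go(542.5,-84.5,47,-0.9)"
```

```text
t 9.9 pos [535.96 -83.2  173.53] yaw -0.7 q1,q6 [-15.67 -14.76] w 0.551 F [ 0.15 -0.52 -0.58]
 shift units [ 4.22 -0.01  0.2 ] turn units [0.05 0.05 0.08]
```

Call:
arm_command:
  commands:
    - [0.6, 0, 0.2, 0.05, 0.05, 0.08, 0.55]
    - [0.9, 0, 0, 0, 0, 0, 0.55]
    - [0.9, 0, 0, 0, 0, 0, 0.55]
    - [0.9, 0, 0, 0, 0, 0, 0.55]
    - [0, 0, 0, 0, 0, 0, 0.55]

```text
clock: 10.4
ee_pos: [540.5, -80.7, 74.1]
tcp_rot: [-9.0, 89.9, -9.7]
wrist_force: [0.2, 0.7, 0.3]
width: 0.55
```

```bash
python3 -c "
from h import *
go(542.5,-84.5,48,-0.9)"
```

```text
t 10.4 pos [540.47 -80.66  74.11] yaw -0.7 q1,q6 [-15.42 -14.74] w 0.55 F [0.15 0.74 0.32]
 shift units [ 0.87 -0.13  0.07] turn units [0.04 0.03 0.  ]
```

Call:
arm_command:
  commands:
    - [0.8, -0.1, 0.07, 0.04, 0.03, 0, 0.55]
    - [0.05, 0, 0, 0, 0, 0, 0.55]
    - [0, 0, 0, 0, 0, 0, 0]
    - [0, 0, 0, 0, 0, 0, 0]
    - [0, 0, 0, 0, 0, 0, 0]
  grip_force: 90

```text
clock: 10.9
ee_pos: [543.1, -83.9, 54.0]
tcp_rot: [-20.7, 89.8, -21.6]
wrist_force: [0.7, -0.3, -3.9]
width: 0.095
```

Call:
arm_command:
  commands:
    - [0, 0, 0, 0, 0, 0, 0]
    - [0, 0, 0, 0, 0, 0, 0]
    - [-0.1, 0, 0, 0, 0, 0, 0]
    - [-0.4, 0, 0, 0, 0, 0, 0]
    - [-0.6, 0, 0, 0, 0, 0, 0]

```text
clock: 11.4
ee_pos: [542.1, -83.5, 88.3]
tcp_rot: [-34.8, 89.9, -35.7]
wrist_force: [-0.7, 0.4, -3.5]
width: 0.093
```

```bash
python3 -c "
from h import *
go(542.5,-84.5,90,90)"
```

```text
t 11.4 pos [542.07 -83.5   88.33] yaw -0.9 q1,q6 [-15.65 -14.73] w 0.093 F [-0.75  0.45 -3.52]
 shift units [-0.06 -0.03  0.02] turn units [-19.83   0.     0.02]
```

Call:
arm_command:
  commands:
    - [-0.02, 0, 0, -0.5, 0, 0, 0]
    - [-0.02, 0, 0, -0.9, 0, 0, 0]
    - [-0.02, 0, 0, -1, 0, 0, 0]
    - [-0.02, 0, 0, -1, 0, 0, 0]
    - [-0.02, 0, 0, -1, 0, 0, 0]

```text
clock: 11.9
ee_pos: [543.4, -83.7, 98.2]
tcp_rot: [-38.3, 89.6, -18.4]
wrist_force: [0.0, -0.5, -3.0]
width: 0.091
```

Call:
arm_command:
  commands:
    - [-0.02, 0, 0, -1, 0, 0, 0]
    - [-0.02, 0, 0, -1, 0, 0, 0]
    - [-0.02, 0, 0, -1, 0, 0, 0]
    - [-0.02, 0, 0, -1, 0, 0, 0]
    - [-0.02, 0, 0, -1, 0, 0, 0]

```text
clock: 12.4
ee_pos: [543.6, -83.7, 105.8]
tcp_rot: [-61.3, 89.5, -17.5]
wrist_force: [-0.0, 0.3, -3.9]
width: 0.095
```

Call:
arm_command:
  commands:
    - [-0.02, 0, 0, -1, 0, 0, 0]
    - [-0.02, 0, 0, -1, 0, 0, 0]
    - [-0.02, 0, 0, -1, 0, 0, 0]
    - [-0.02, 0, 0, -1, 0, 0, 0]
    - [-0.02, 0, 0, -1, 0, 0, 0]

```text
clock: 12.9
ee_pos: [543.7, -83.7, 113.3]
tcp_rot: [-85.1, 89.3, -17.3]
wrist_force: [0.8, 0.3, -3.1]
width: 0.091
```

Call:
arm_command:
  commands:
    - [-0.02, 0, 0, -1, 0, 0, 0]
    - [-0.02, 0, 0, -1, 0, 0, 0]
    - [-0.02, 0, 0, -1, 0, 0, 0]
    - [-0.02, 0, 0, -0.5, 0, 0, 0]
    - [0, 0, 0, 0, 0, 0, 0]

```text
clock: 13.4
ee_pos: [543.7, -83.6, 120.1]
tcp_rot: [-101.6, 89.2, -16.9]
wrist_force: [-0.3, 0.6, -2.8]
width: 0.091
```

```bash
python3 -c "
from h import *
go(542.5,-84.5,56,90)"
```

```text
t 13.4 pos [543.7  -83.59 120.15] yaw 84.6 q1,q6 [ -15.61 -100.24] w 0.091 F [-0.32  0.59 -2.8 ]
 shift units [ 2.14  0.07 -0.03] turn units [-1.17 -0.04  0.17]
```

Call:
arm_command:
  commands:
    - [0.4, 0, 0, -0.6, -0.02, 0.1, 0]
    - [0.5, 0, 0, -0.5, -0.02, 0.07, 0]
    - [0.5, 0, 0, 0, 0, 0, 0]
    - [0.4, 0, 0, 0, 0, 0, 0]
    - [0, 0, 0, 0, 0, 0, 0]

```text
clock: 13.9
ee_pos: [544.8, -83.8, 67.5]
tcp_rot: [-107.7, 89.8, -18.2]
wrist_force: [-0.1, 0.4, -3.2]
width: 0.092
```

```bash
python3 -c "
from h import *
go(542.5,-84.5,54,90)"
```

```text
t 13.9 pos [544.77 -83.85  67.52] yaw 89.5 q1,q6 [ -15.61 -105.12] w 0.092 F [-0.12  0.39 -3.24]
 shift units [ 0.45  0.08 -0.02] turn units [-0.1  -0.01  0.04]
```

Call:
arm_command:
  commands:
    - [0.3, 0, 0, 0, 0, 0.03, 0]
    - [0.13, 0, 0, 0, 0, 0, 0]
    - [0, 0, 0, 0, 0, 0, 0]
    - [0, 0, 0, 0, 0, 0, 0.5]
    - [0, 0, 0, 0, 0, 0, 0.5]

```text
clock: 14.4
ee_pos: [545.9, -84.1, 55.5]
tcp_rot: [-119.4, 89.8, -29.9]
wrist_force: [0.2, -0.6, 0.3]
width: 0.428
```

Call:
arm_command:
  commands:
    - [0, 0, 0, 0, 0, 0, 0.5]
    - [-0.5, 0, 0, 0, 0, 0, 0.5]
    - [-0.8, 0, 0, 0, 0, 0, 0.5]
    - [-0.8, 0, 0, 0, 0, 0, 0.5]
    - [0, 0, 0, 0, 0, 0, 0.5]

```text
clock: 14.9
ee_pos: [546.2, -84.2, 122.0]
tcp_rot: [-113.8, 89.7, -24.4]
wrist_force: [0.0, -0.5, -0.3]
width: 0.498
```

Call:
arm_command:
  commands:
    - [0, 0, 0, 1, 0, 0, 0.5]
    - [0, 0, 0, 1, 0, 0, 0.5]
    - [0, 0, 0, 1, 0, 0, 0.5]
    - [0, 0, 0, 1, 0, 0, 0.5]
    - [0, 0, 0, 1, 0, 0, 0.5]

```text
clock: 15.4
ee_pos: [546.1, -84.2, 121.6]
tcp_rot: [-87.8, 89.6, -22.1]
wrist_force: [-0.0, -0.9, 0.4]
width: 0.498
```

```bash
python3 -c "
from h import *
go(542.5,-84.5,120,-90.5)"
```

```text
t 15.4 pos [546.07 -84.15 121.57] yaw 65.7 q1,q6 [-15.59 -81.25] w 0.498 F [-0.01 -0.9   0.42]
 shift units [ 0.05  0.1  -0.06] turn units [34.08  0.13  0.02]
```

Call:
arm_command:
  commands:
    - [0, 0, 0, 1, 0, 0, 0.5]
    - [0, 0, 0, 1, 0, 0, 0.5]
    - [0, 0, 0, 1, 0, 0, 0.5]
    - [0, 0, 0, 1, 0, 0, 0.5]
    - [0, 0, 0, 1, 0, 0, 0.5]

```text
clock: 15.9
ee_pos: [545.3, -83.9, 119.2]
tcp_rot: [-65.1, 89.7, -23.3]
wrist_force: [-0.1, -0.5, 0.0]
width: 0.499
```

Call:
arm_command:
  commands:
    - [0, 0, 0, 1, 0, 0, 0.5]
    - [0, 0, 0, 1, 0, 0, 0.5]
    - [0, 0, 0, 1, 0, 0, 0.5]
    - [0, 0, 0, 1, 0, 0, 0.5]
    - [0, 0, 0, 1, 0, 0, 0.5]

```text
clock: 16.4
ee_pos: [544.5, -83.8, 116.8]
tcp_rot: [-44.4, 89.8, -26.5]
wrist_force: [-0.7, -0.8, 0.1]
width: 0.501
```

Call:
arm_command:
  commands:
    - [0, 0, 0, 1, 0, 0, 0.5]
    - [0, 0, 0, 1, 0, 0, 0.5]
    - [0, 0, 0, 1, 0, 0, 0.5]
    - [0, 0, 0, 1, 0, 0, 0.5]
    - [0, 0, 0, 1, 0, 0, 0.5]

```text
clock: 16.9
ee_pos: [543.8, -83.6, 114.4]
tcp_rot: [-26.0, 89.8, -32.0]
wrist_force: [0.4, 0.0, -0.6]
width: 0.497
```

Call:
arm_command:
  commands:
    - [0, 0, 0, 1, 0, 0, 0.5]
    - [0, 0, 0, 1, 0, 0, 0.5]
    - [0, 0, 0, 1, 0, 0, 0.5]
    - [0, 0, 0, 1, 0, 0, 0.5]
    - [0, 0, 0, 1, 0, 0, 0.5]

```text
clock: 17.4
ee_pos: [543.0, -83.5, 112.0]
tcp_rot: [-20.6, 89.9, -50.5]
wrist_force: [0.6, -0.2, 0.9]
width: 0.504
```

Call:
arm_command:
  commands:
    - [0, 0, 0, 1, 0, 0, 0.5]
    - [0, 0, 0, 1, 0, 0, 0.5]
    - [0, 0, 0, 1, 0, 0, 0.5]
    - [0, 0, 0, 1, 0, 0, 0.5]
    - [0, 0, 0, 1, 0, 0, 0.5]

```text
clock: 17.9
ee_pos: [542.2, -83.3, 109.6]
tcp_rot: [-76.4, 89.9, -130.2]
wrist_force: [-0.3, 0.7, 0.2]
width: 0.498
```

Call:
arm_command:
  commands:
    - [0, 0, 0, 1, 0, 0, 0.5]
    - [0, 0, 0, 1, 0, 0, 0.5]
    - [0, 0, 0, 1, 0, 0, 0.5]
    - [0, 0, 0, 1, 0, 0, 0.5]
    - [0, 0, 0, 1, 0, 0, 0.5]

```text
clock: 18.4
ee_pos: [541.4, -83.1, 107.2]
tcp_rot: [-94.7, 89.9, -172.5]
wrist_force: [0.5, -0.2, 0.2]
width: 0.498
```

```bash
python3 -c "
from h import *
go(545.9,-84.1,48,-90.5)"
```

```text
t 18.4 pos [541.4  -83.13 107.21] yaw -77.8 q1,q6 [-15.62  62.2 ] w 0.498 F [ 0.54 -0.25  0.2 ]
 shift units [1.97 0.14 0.06] turn units [2.78 0.   0.03]
```

Call:
arm_command:
  commands:
    - [0, 0.1, 0.05, 0.95, 0, 0.02, 0.5]
    - [0, 0, 0, 0.95, 0, 0, 0.5]
    - [0, 0, 0, 0.8, 0, 0, 0.5]
    - [0.4, 0, 0, 0, 0, 0, 0.5]
    - [0, 0, 0, 0, 0, 0, 0.5]

```text
clock: 18.9
ee_pos: [544.0, -83.8, 92.2]
tcp_rot: [-101.2, 89.9, 168.1]
wrist_force: [-0.3, 0.7, 0.4]
width: 0.498
```

```bash
python3 -c "
from h import *
go(545.9,-84.1,48,-90.5)"
```

```text
t 18.9 pos [543.97 -83.81  92.18] yaw -90.7 q1,q6 [-15.63  75.05] w 0.498 F [-0.28  0.72  0.38]
 shift units [1.47 0.07 0.01] turn units [-0.04 -0.    0.02]
```

Call:
arm_command:
  commands:
    - [0.6, 0.06, 0, 0, 0, 0, 0.5]
    - [0.7, 0, 0, 0, 0, 0, 0.5]
    - [0.15, 0, 0, 0, 0, 0, 0.5]
    - [0, 0, 0, 0, 0, 0, 0]
    - [0, 0, 0, 0, 0, 0, 0]

```text
clock: 19.4
ee_pos: [545.6, -83.8, 46.4]
tcp_rot: [-102.7, 89.8, 167.1]
wrist_force: [-0.2, 0.0, -0.5]
width: 0.168
```

Call:
arm_command:
  commands:
    - [0, 0, 0, 0, 0, 0, 0]
    - [0, 0, 0, 0, 0, 0, 0]
    - [-0.2, 0, 0, 0, 0, 0, 0]
    - [-0.5, 0, 0, 0, 0, 0, 0]
    - [-0.5, 0, 0, -0.4, 0, 0, 0]

```text
clock: 19.9
ee_pos: [544.9, -83.6, 84.1]
tcp_rot: [-106.1, 89.7, 165.5]
wrist_force: [-1.1, -0.1, -2.6]
width: 0.101
```

Call:
arm_command:
  commands:
    - [0, 0, 0, -0.9, 0, 0, 0]
    - [0, 0, 0, -1, 0, 0, 0]
    - [0, 0, 0, -1, 0, 0, 0]
    - [0, 0, 0, -1, 0, 0, 0]
    - [0, 0, 0, -1, 0, 0, 0]

```text
clock: 20.4
ee_pos: [545.9, -83.8, 89.7]
tcp_rot: [46.0, 89.9, -19.0]
wrist_force: [0.3, -0.3, -3.0]
width: 0.096
```

Call:
arm_command:
  commands:
    - [0, 0, 0, -1, 0, 0, 0]
    - [0, 0, 0, -1, 0, 0, 0]
    - [0, 0, 0, -1, 0, 0, 0]
    - [0, 0, 0, -1, 0, 0, 0]
    - [0, 0, 0, -1, 0, 0, 0]

```text
clock: 20.9
ee_pos: [545.9, -83.7, 92.9]
tcp_rot: [24.4, 89.8, -16.8]
wrist_force: [0.8, -0.6, -3.3]
width: 0.096
```

Call:
arm_command:
  commands:
    - [0, 0, 0, -1, 0, 0, 0]
    - [0, 0, 0, -1, 0, 0, 0]
    - [0, 0, 0, -1, 0, 0, 0]
    - [0, 0, 0, -1, 0, 0, 0]
    - [0, 0, 0, -1, 0, 0, 0]

```text
clock: 21.4
ee_pos: [545.7, -83.6, 95.9]
tcp_rot: [0.6, 89.7, -16.6]
wrist_force: [-0.5, -1.2, -4.2]
width: 0.098
```

Call:
arm_command:
  commands:
    - [0, 0, 0, -1, 0, 0, 0]
    - [0, 0, 0, -1, 0, 0, 0]
    - [0, 0, 0, -0.8, 0, 0, 0]
    - [0, 0, 0, 0, 0, 0, 0]

```text
clock: 21.8
ee_pos: [545.6, -83.5, 98.4]
tcp_rot: [-12.8, 89.6, -16.5]
wrist_force: [0.1, -0.4, -2.7]
width: 0.103
```

```bash
python3 -c "
from h import *
go(540,-84,54,3.2)"
```

```text
t 21.8 pos [545.64 -83.5   98.36] yaw -3.7 q1,q6 [-15.55 -11.86] w 0.103 F [ 0.07 -0.42 -2.69]
 shift units [ 1.48 -0.03 -0.2 ] turn units [-1.5   0.08  0.02]
```

Call:
arm_command:
  commands:
    - [0.3, 0, 0, -0.75, 0.04, 0.02, 0]
    - [0.5, 0, 0, -0.75, 0.04, 0, 0]
    - [0.4, 0, 0, 0, 0, 0, 0]
    - [0.2, 0, 0, 0, 0, 0, 0]
    - [0, 0, 0, 0, 0, 0, 0]

```text
clock: 22.3
ee_pos: [546.3, -83.6, 56.8]
tcp_rot: [-21.8, 89.8, -19.0]
wrist_force: [-0.1, 0.0, -3.0]
width: 0.101
```

```bash
python3 -c "
from h import *
go(540,-84,46.5,3.2)"
```

```text
t 22.3 pos [546.28 -83.64  56.79] yaw 2.8 q1,q6 [-15.55 -18.33] w 0.101 F [-0.08  0.04 -2.97]
 shift units [ 0.34 -0.   -0.21] turn units [-0.09  0.03  0.01]
```

Call:
arm_command:
  commands:
    - [0.25, 0, 0, -0.08, 0.03, 0, 0]
    - [0.1, 0, 0, 0, 0, 0, 0]
    - [0, 0, 0, 0, 0, 0, 0]
    - [0, 0, 0, 0, 0, 0, 0]

```text
clock: 22.7
ee_pos: [546.7, -83.7, 46.8]
tcp_rot: [-47.7, 89.9, -44.7]
wrist_force: [0.2, -0.2, -2.9]
width: 0.1
```

```bash
python3 -c "
from h import *
go(540,-84,46.5,3.2)"
```

```text
t 22.7 pos [546.71 -83.72  46.84] yaw 3.0 q1,q6 [-15.52 -18.46] w 0.1 F [ 0.2  -0.23 -2.88]
 shift units [ 0.01  0.   -0.22] turn units [-0.04  0.02  0.02]
```

Call:
arm_command:
  commands:
    - [0, 0, 0, 0, 0, 0, 0.5]
    - [0, 0, 0, 0, 0, 0, 0.5]
    - [0, 0, 0, 0, 0, 0, 0.5]
    - [-0.5, 0, 0, 0, 0, 0, 0.5]
    - [-1, 0, 0, 0, 0, 0, 0.5]

```text
clock: 23.2
ee_pos: [546.0, -83.6, 90.7]
tcp_rot: [-165.2, 89.9, -162.2]
wrist_force: [0.1, 0.0, 0.3]
width: 0.5
```

Call:
arm_command:
  commands:
    - [-1, 0, 0, 0, 0, 0, 0.5]
    - [-1, 0, 0, 0, 0, 0, 0.5]
    - [0, 0, 0, 1, 0, 0, 0.5]
    - [0, 0, 0, 1, 0, 0, 0.5]
    - [0, 0, 0, 1, 0, 0, 0.5]

```text
clock: 23.7
ee_pos: [547.7, -83.9, 158.0]
tcp_rot: [-12.4, 89.6, -23.5]
wrist_force: [-0.5, 0.5, -0.3]
width: 0.503
```

Call:
arm_command:
  commands:
    - [0, 0, 0, 1, 0, 0, 0.5]
    - [0, 0, 0, 1, 0, 0, 0.5]
    - [0, 0, 0, 1, 0, 0, 0.5]
    - [0, 0, 0, 1, 0, 0, 0.5]
    - [0, 0, 0, 1, 0, 0, 0.5]

```text
clock: 24.2
ee_pos: [548.0, -83.9, 159.3]
tcp_rot: [14.2, 89.5, -20.9]
wrist_force: [-0.9, 0.6, -0.7]
width: 0.497
```

Call:
arm_command:
  commands:
    - [0, 0, 0, 1, 0, 0, 0.5]
    - [0, 0, 0, 1, 0, 0, 0.5]
    - [0, 0, 0, 1, 0, 0, 0.5]
    - [0, 0, 0, 1, 0, 0, 0.5]
    - [0, 0, 0, 1, 0, 0, 0.5]

```text
clock: 24.7
ee_pos: [548.2, -84.0, 160.1]
tcp_rot: [39.1, 89.4, -19.9]
wrist_force: [-0.0, -1.2, 0.5]
width: 0.496
```

Call:
arm_command:
  commands:
    - [0, 0, 0, 1, 0, 0, 0.5]
    - [0, 0, 0, 1, 0, 0, 0.5]
    - [0, 0, 0, 1, 0, 0, 0.5]
    - [0, 0, 0, 1, 0, 0, 0.5]
    - [0, 0, 0, 1, 0, 0, 0.5]

```text
clock: 25.2
ee_pos: [548.4, -84.0, 160.9]
tcp_rot: [63.8, 89.3, -19.1]
wrist_force: [0.9, -0.1, -0.0]
width: 0.503
```

```bash
python3 -c "
from h import *
go(504,-281,150,-86.8)
b=shot('top','t2.png');s=shot('side','s2.png')
k=lambda im,x,y,w,h:cv2.resize(im[y:y+h,x:x+w,::-1],None,fx=3,fy=3,interpolation=cv2.INTER_CUBIC)
cv2.imwrite('pics/c2.png',np.vstack([k(b,225,165,220,110),k(s,250,110,220,110)[:270]]))"
```

```text
t 25.2 pos [548.36 -84.03 160.85] yaw -82.9 q1,q6 [-15.51  67.46] w 0.503 F [ 0.86 -0.13 -0.01]
 shift units [ 0.37 -2.28  6.33] turn units [ 0.84  0.07 -0.15]
```

View pics/c2.png

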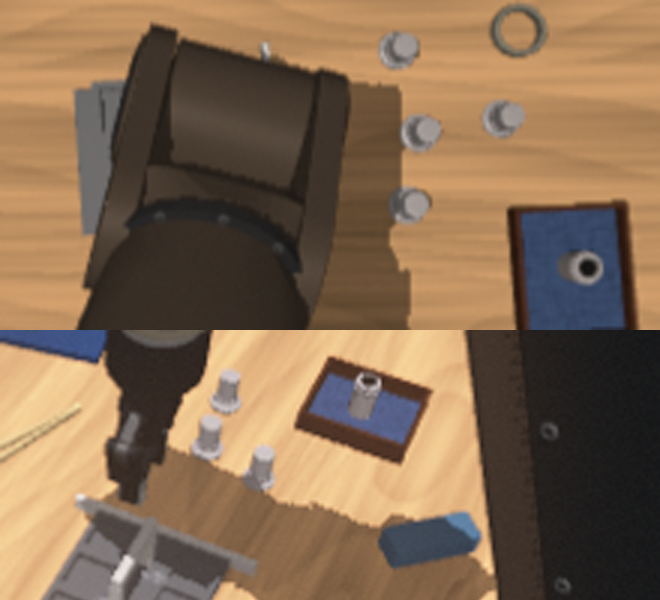

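Picture 7 shows the neck tube standing in the box, the tray now nose towards the carriage, and all four feet unmoved. Now to the first foot.

Call:
arm_command:
  commands:
    - [0, -0.3, 0.8, 0.3, 0.02, -0.03, 0.5]
    - [0, -0.4, 1, 0.3, 0.02, -0.03, 0.5]
    - [0, -0.4, 1, 0.2, 0.02, -0.03, 0.5]
    - [0.2, -0.4, 1, 0, 0, -0.03, 0.5]
    - [0.2, -0.4, 1, 0, 0, -0.03, 0.5]

```text
clock: 25.8
ee_pos: [504.7, -234.2, 149.8]
tcp_rot: [56.4, 89.9, -29.0]
wrist_force: [0.3, -0.6, -0.3]
width: 0.493
```

Call:
arm_command:
  commands:
    - [0.4, -0.3, 1, 0, 0, 0, 0.5]
    - [0.4, 0, 0, 0, 0, 0, 0.5]
    - [0, 0, 0, 0, 0, 0, 0.5]

```text
clock: 26.1
ee_pos: [496.5, -269.4, 124.7]
tcp_rot: [50.2, 89.8, -35.1]
wrist_force: [0.0, -0.6, 0.0]
width: 0.5
```

```bash
python3 -c "
from h import *
go(504,-281,14,-86.8)
b=shot('top','t3.png');s=shot('side','s3.png')
k=lambda im,x,y,w,h:cv2.resize(im[y:y+h,x:x+w,::-1],None,fx=4,fy=4,interpolation=cv2.INTER_CUBIC)
cv2.imwrite('pics/c3.png',np.hstack([k(b,230,160,100,130),k(s,230,120,100,130)]))"
```

```text
t 26.1 pos [ 496.54 -269.41  124.69] yaw -85.3 q1,q6 [-35.18  50.1 ] w 0.5 F [ 0.03 -0.56  0.  ]
 shift units [3.69 0.21 0.4 ] turn units [ 0.33  0.02 -0.03]
```

View pics/c3.png

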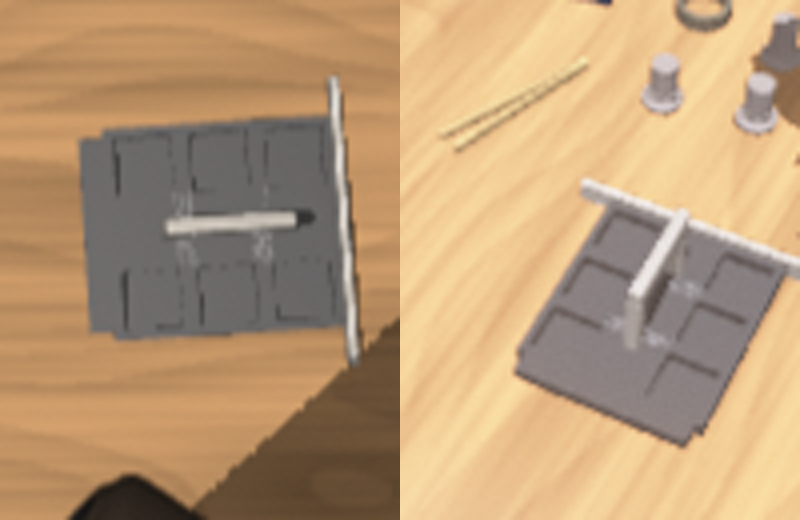

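Picture 8 shows the bar top from (167,227) to (298,218), the plate from (334,80) to (353,360) and the nose corners at (80,140) and (92,332).

```bash
python3 -c "
from h import *
T=lambda u,v,z: onz('top',230+(u-1.5)/4,160+(v-1.5)/4,z)[:2]
S=lambda u,v,z: onz('side',230+(u-400-1.5)/4,120+(v-1.5)/4,z)[:2]
a,b=T(167,227,75),T(298,218,75);print('bar',a,b,(a+b)/2)
p,q=T(334,80,18),T(353,360,18);d=q-p;yaw=np.degrees(np.arctan2(d[1],d[0]));print('plate',(p+q)/2,np.linalg.norm(d),'yaw',yaw+270)
n,m=T(80,140,12),T(92,332,12);print('nose',(n+m)/2,np.linalg.norm(n-m),np.degrees(np.arctan2(*(m-n)[::-1]))+270)
h=np.array([np.cos(np.radians(93.1)),np.sin(np.radians(93.1))])
print('centre from plate',(p+q)/2+79*h,'from nose',(n+m)/2-92*h)
print('side bar',S(686,213,75),S(634,291,75))
c=np.array([546.7,-83.2]);l=np.array([-h[1],h[0]])
for x in(-50,0,50):
  for y in(-44,44):print(x,y,c+x*h+y*l)
"
```

```text
bar [546.67 -44.32] [ 551.41 -126.56] [549.04 -85.44]
plate [ 553.5  -162.62] 184.09151093022118 yaw 92.60313677904793
nose [544.85   6.32] 126.33232030201938 92.98683339754513
centre from plate [549.22 -83.74] from nose [549.82 -85.55]
side bar [ 546.29 -117.51] [545.91 -40.68]
-50 -44 [ 593.34 -130.75]
-50 44 [ 505.47 -135.51]
0 -44 [590.64 -80.82]
0 44 [502.76 -85.58]
50 -44 [587.93 -30.89]
50 44 [500.06 -35.65]
```

Call:
arm_command:
  commands:
    - [0.3, 0.2, 0.3, 0.3, 0.02, -0.03, 0.5]
    - [0.8, 0, 0, 0, 0, 0, 0.5]
    - [0.8, 0, 0, 0, 0, 0, 0.5]
    - [0.6, 0, 0, 0, 0, 0, 0.5]
    - [0, 0, 0, 0, 0, 0, 0.5]
  grip_force: 30

```text
clock: 26.7
ee_pos: [509.6, -276.8, 50.2]
tcp_rot: [50.3, 89.5, -36.2]
wrist_force: [-0.3, 0.3, 0.6]
width: 0.503
```

```bash
python3 -c "
from h import *
go(504,-281,16,-86.9)"
```

```text
t 26.7 pos [ 509.56 -276.8    50.23] yaw -86.5 q1,q6 [-35.03  51.49] w 0.503 F [-0.34  0.28  0.56]
 shift units [ 1.14 -0.2   0.12] turn units [ 0.08  0.07 -0.08]
```

Call:
arm_command:
  commands:
    - [0, -0.18, 0.12, 0.08, 0.07, -0.08, 0.5]
    - [0, 0, 0, 0, 0, 0, 0.5]
    - [0.5, 0, 0, 0, 0, 0, 0.5]
    - [0.4, 0, 0, 0, 0, 0, 0.5]
    - [0, 0, 0, 0, 0, 0, 0.5]

```text
clock: 27.2
ee_pos: [506.1, -281.5, 23.8]
tcp_rot: [55.4, 89.8, -31.5]
wrist_force: [-0.6, -0.3, 0.7]
width: 0.501
```

```bash
python3 -c "
from h import *
go(504,-281,16,-86.9)"
```

```text
t 27.2 pos [ 506.07 -281.47   23.84] yaw -86.9 q1,q6 [-35.62  51.23] w 0.501 F [-0.55 -0.32  0.72]
 shift units [ 0.26 -0.07 -0.02] turn units [ 0.01  0.03 -0.04]
```

Call:
arm_command:
  commands:
    - [0.22, -0.07, -0.02, 0, 0.03, -0.04, 0.5]
    - [0, -0.02, 0, 0, 0, 0, 0.5]
    - [0, 0, 0, 0, 0, 0, 0]
    - [0, 0, 0, 0, 0, 0, 0]
    - [0, 0, 0, 0, 0, 0, 0]

```text
clock: 27.7
ee_pos: [503.2, -281.0, 16.6]
tcp_rot: [-135.9, 89.9, 137.2]
wrist_force: [-0.8, 0.2, -0.7]
width: 0.245
```

```bash
python3 -c "
from h import *
go(504,-281,16,-86.9)"
```

```text
t 27.7 pos [ 503.16 -281.     16.65] yaw -86.9 q1,q6 [-35.75  51.12] w 0.245 F [-0.76  0.15 -0.66]
 shift units [0.02 0.03 0.  ] turn units [ 0.01 -0.01  0.01]
```

Call:
arm_command:
  commands:
    - [-0.3, 0, 0, 0, 0, 0, 0]
    - [-0.8, 0, 0, 0, 0, 0, 0]
    - [-0.9, 0, 0, 0, 0, 0, 0]
    - [-0.6, 0, 0, 0, 0, 0, 0]
    - [0, 0, 0, 0, 0, 0, 0]

```text
clock: 28.2
ee_pos: [503.3, -281.0, 99.8]
tcp_rot: [-139.6, 90.0, 133.6]
wrist_force: [-0.4, 0.2, -1.2]
width: 0.245
```

```bash
python3 -c "
from h import *
go(505.5,-136.3,80,-86.9)"
```

```text
t 28.2 pos [ 503.26 -281.     99.75] yaw -86.9 q1,q6 [-35.74  51.12] w 0.245 F [-0.36  0.23 -1.17]
 shift units [ 0.66  0.34 -4.81] turn units [ 0.01 -0.01  0.  ]
```

Call:
arm_command:
  commands:
    - [0, 0.05, -0.5, 0, 0, 0, 0]
    - [0, 0.07, -1, 0, 0, 0, 0]
    - [0, 0.07, -1, 0, 0, 0, 0]
    - [0, 0.07, -1, 0, 0, 0, 0]
    - [0, 0.04, -0.8, 0, 0, 0, 0]

```text
clock: 28.7
ee_pos: [503.5, -146.5, 97.5]
tcp_rot: [-120.4, 89.8, 152.5]
wrist_force: [0.2, 0.9, -0.9]
width: 0.247
```

Call:
arm_command:
  commands:
    - [0, 0, -0.2, 0, 0, 0, 0]
    - [0, 0, 0, 0, 0, 0, 0]

```text
clock: 28.9
ee_pos: [502.0, -136.2, 96.4]
tcp_rot: [-119.7, 89.7, 153.4]
wrist_force: [-0.6, 1.0, 0.4]
width: 0.247
```

```bash
python3 -c "
from h import *
go(504.7,-136.3,60,-86.9)"
```

```text
t 28.9 pos [ 502.05 -136.25   96.36] yaw -86.9 q1,q6 [-22.47  64.41] w 0.247 F [-0.57  0.99  0.41]
 shift units [1.21 0.09 0.01] turn units [-0.   -0.04  0.06]
```

Call:
arm_command:
  commands:
    - [0.3, 0.08, 0, 0, -0.04, 0.06, 0]
    - [0.8, 0, 0, 0, 0, 0, 0]
    - [0.7, 0, 0, 0, 0, 0, 0]
    - [0.1, 0, 0, 0, 0, 0, 0]
    - [0, 0, 0, 0, 0, 0, 0]

```text
clock: 29.4
ee_pos: [505.1, -139.3, 35.3]
tcp_rot: [40.3, 89.9, -46.8]
wrist_force: [-0.1, -0.3, -0.7]
width: 0.245
```

```bash
python3 -c "
from h import *
go(504.7,-136.3,20.6,-86.9)
s=shot('side','s4.png');b=shot('top','t4.png')
k=lambda im,x,y,w,h:cv2.resize(im[y:y+h,x:x+w,::-1],None,fx=5,fy=5,interpolation=cv2.INTER_CUBIC)
cv2.imwrite('pics/c4.png',k(s,250,120,130,110))"
```

```text
t 29.4 pos [ 505.07 -139.32   35.28] yaw -87.1 q1,q6 [-22.63  64.54] w 0.245 F [-0.11 -0.26 -0.73]
 shift units [ 0.49 -0.01 -0.1 ] turn units [-0.04  0.02 -0.02]
```

View pics/c4.png

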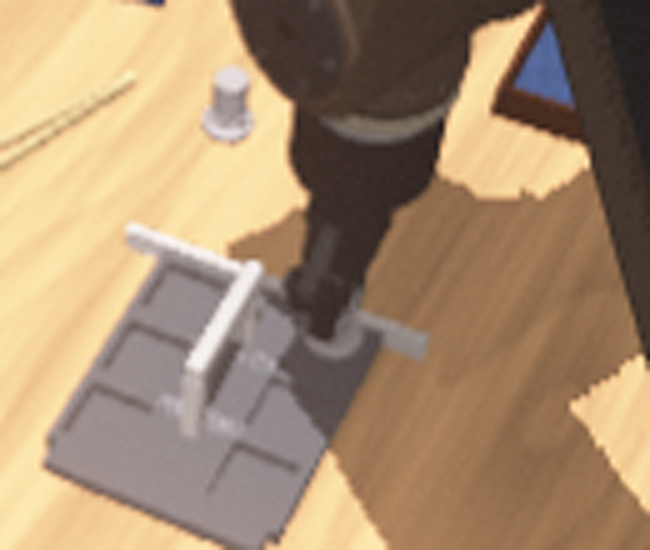

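Picture 9 shows the foot held just above its nest, rim at about (333,340). I'll correct 3 mm and lower.

Call:
arm_command:
  commands:
    - [0, -0.01, -0.09, -0.04, 0.02, -0.02, 0]
    - [0, 0, 0, 0, 0, 0, 0]
    - [0.2, 0, 0, 0, 0, 0, 0]
    - [0.2, 0, 0, 0, 0, 0, 0]
    - [0, 0, 0, 0, 0, 0, 0]

```text
clock: 30.0
ee_pos: [506.0, -137.0, 25.6]
tcp_rot: [64.8, 89.7, -22.1]
wrist_force: [-0.1, -0.6, -0.0]
width: 0.247
```

```bash
python3 -c "
from h import *
go(504.7,-136.3,20.6,-86.9)"
```

```text
t 30.0 pos [ 505.98 -136.97   25.6 ] yaw -86.9 q1,q6 [-22.37  64.51] w 0.247 F [-0.1  -0.55 -0.04]
 shift units [ 0.17 -0.04 -0.02] turn units [ 0.    0.03 -0.06]
```

Call:
arm_command:
  commands:
    - [0.14, -0.03, -0.02, 0, 0.03, -0.05, 0]
    - [0.03, 0, 0, 0, 0, 0, 0]
    - [0, 0, 0, 0, 0, 0, 0.42]
    - [0, 0, 0, 0, 0, 0, 0.42]
    - [0, 0, 0, 0, 0, 0, 0.42]

```text
clock: 30.5
ee_pos: [505.0, -136.3, 20.0]
tcp_rot: [163.9, 90.0, 77.0]
wrist_force: [0.5, -0.3, 0.1]
width: 0.418
```

Call:
arm_command:
  commands:
    - [-0.4, 0, 0, 0, 0, 0, 0.42]
    - [-0.9, 0, 0, 0, 0, 0, 0.5]
    - [-1, 0, 0, 0, 0, 0, 0.5]
    - [-0.6, 0, 0, 0, 0, 0, 0.5]
    - [0, 0, 0, 0, 0, 0, 0.5]

```text
clock: 31.0
ee_pos: [504.8, -136.3, 112.6]
tcp_rot: [-149.7, 89.9, 123.4]
wrist_force: [0.1, -0.4, -0.6]
width: 0.5
```

```bash
python3 -c "
from h import *
go(566.9,-292.3,110,-86.9)"
```

```text
t 31.0 pos [ 504.76 -136.29  112.62] yaw -86.9 q1,q6 [-22.37  64.48] w 0.5 F [ 0.11 -0.42 -0.6 ]
 shift units [0.08 1.79 5.31] turn units [ 0.   -0.01  0.01]
```

Call:
arm_command:
  commands:
    - [0, 0.2, 0.6, 0, 0, 0, 0.5]
    - [0, 0.34, 1, 0, 0, 0, 0.5]
    - [0, 0.34, 1, 0, 0, 0, 0.5]
    - [0, 0.34, 1, 0, 0, 0, 0.5]
    - [0, 0.34, 1, 0, 0, 0, 0.5]

```text
clock: 31.5
ee_pos: [560.3, -276.4, 111.7]
tcp_rot: [-133.5, 89.9, 139.9]
wrist_force: [0.3, 0.4, -0.5]
width: 0.497
```

Call:
arm_command:
  commands:
    - [0, 0.23, 0.7, 0, 0, 0, 0.5]
    - [0, 0, 0, 0, 0, 0, 0.5]
    - [0, 0, 0, 0, 0, 0, 0.5]

```text
clock: 31.8
ee_pos: [568.7, -303.9, 108.3]
tcp_rot: [-126.3, 89.7, 146.9]
wrist_force: [0.3, 0.4, 0.5]
width: 0.501
```

```bash
cat >> h.py <<'E'
def chk(feet,f='x.png'):
    """shift (px) of each loose foot's patch against the first pictures; score"""
    for n,r in(('top','t0'),('side','s0')):
        im=cv2.cvtColor(shot(n,n[0]+f),cv2.COLOR_RGB2GRAY); ref=cv2.imread(f'pics/{r}.png',0)
        for X in feet:
            u,v=np.round(proj(n,[X[0],X[1],21])).astype(int)
            p=ref[v-11:v+12,u-9:u+10]; w=im[v-26:v+27,u-24:u+25]
            m=cv2.matchTemplate(w,p,cv2.TM_CCOEFF_NORMED); i=np.unravel_index(m.argmax(),m.shape)
            print(n,X,'shift',i[1]-15,i[0]-15,round(float(m.max()),2))
E
python3 -c "
from h import *
go(566.9,-292.3,16,-86.9)
chk([(566.9,-292.3),(640,-275.6),(577.9,-365)],'5.png')"
```

```text
t 31.8 pos [ 568.68 -303.94  108.33] yaw -86.9 q1,q6 [-33.99  52.89] w 0.501 F [0.31 0.36 0.48]
 shift units [ 3.08 -0.03 -0.38] turn units [ 0.   -0.03  0.05]
top (566.9, -292.3) shift -15 1 0.32
top (640, -275.6) shift 0 0 1.0
top (577.9, -365) shift 0 8 0.5
side (566.9, -292.3) shift -3 1 0.36
side (640, -275.6) shift 0 0 0.99
side (577.9, -365) shift -7 -15 0.55
```

Call:
arm_command:
  commands:
    - [0.2, -0.03, -0.36, 0, -0.03, 0.05, 0.5]
    - [0.8, 0, 0, 0, 0, 0, 0.5]
    - [0.7, 0, 0, 0, 0, 0, 0.5]
    - [0, 0, 0, 0, 0, 0, 0.5]
    - [0, 0, 0, 0, 0, 0, 0.5]

```text
clock: 32.4
ee_pos: [566.3, -286.0, 56.6]
tcp_rot: [106.5, 89.9, 19.9]
wrist_force: [-0.0, -0.0, 0.7]
width: 0.501
```

```bash
python3 -c "
from h import *
go(566.9,-292.3,16,-86.9)"
```

```text
t 32.4 pos [ 566.32 -286.02   56.62] yaw -86.6 q1,q6 [-32.78  53.77] w 0.501 F [-0.03 -0.04  0.72]
 shift units [1.35 0.01 0.21] turn units [ 0.07 -0.   -0.01]
```

Call:
arm_command:
  commands:
    - [0, 0.01, 0.2, 0.06, 0, 0, 0.5]
    - [0, 0, 0, 0, 0, 0, 0.5]
    - [0.6, 0, 0, 0, 0, 0, 0.5]
    - [0.55, 0, 0, 0, 0, 0, 0.5]
    - [0, 0, 0, 0, 0, 0, 0.5]

```text
clock: 32.9
ee_pos: [568.7, -292.8, 25.2]
tcp_rot: [61.0, 89.6, -25.9]
wrist_force: [0.2, 0.2, -0.1]
width: 0.5
```

```bash
python3 -c "
from h import *
go(566.9,-292.3,16,-86.9)"
```

```text
t 32.9 pos [ 568.69 -292.81   25.18] yaw -86.9 q1,q6 [-33.18  53.63] w 0.5 F [ 0.2   0.22 -0.12]
 shift units [ 0.31 -0.06 -0.02] turn units [ 0.01  0.04 -0.08]
```

Call:
arm_command:
  commands:
    - [0.26, -0.06, -0.01, 0, 0.04, -0.07, 0.5]
    - [0.02, 0, 0, 0, 0, 0, 0.5]
    - [0, 0, 0, 0, 0, 0, 0]
    - [0, 0, 0, 0, 0, 0, 0]
    - [0, 0, 0, 0, 0, 0, 0]

```text
clock: 33.4
ee_pos: [567.3, -293.1, 17.5]
tcp_rot: [58.4, 89.9, -28.5]
wrist_force: [-0.7, -0.6, -0.7]
width: 0.244
```

```bash
python3 -c "
from h import *
go(566.9,-292.3,16,-86.9)"
```

```text
t 33.4 pos [ 567.3  -293.06   17.48] yaw -86.9 q1,q6 [-33.25  53.63] w 0.244 F [-0.74 -0.64 -0.65]
 shift units [ 0.05 -0.01 -0.03] turn units [ 0.    0.01 -0.02]
```

Call:
arm_command:
  commands:
    - [-0.3, 0, 0, 0, 0, 0, 0]
    - [-0.8, 0, 0, 0, 0, 0, 0]
    - [-0.9, 0, 0, 0, 0, 0, 0]
    - [-0.7, 0, 0, 0, 0, 0, 0]
    - [0, 0, 0, 0, 0, 0, 0]

```text
clock: 33.9
ee_pos: [567.2, -293.0, 103.8]
tcp_rot: [55.9, 89.9, -31.0]
wrist_force: [-0.1, -0.0, -1.3]
width: 0.245
```

```bash
python3 -c "
from h import *
go(593.3,-131.5,80,-86.9)"
```

```text
t 33.9 pos [ 567.24 -292.95  103.76] yaw -86.9 q1,q6 [-33.24  53.63] w 0.245 F [-0.08 -0.04 -1.26]
 shift units [ 0.79  1.16 -5.33] turn units [ 0.    0.01 -0.02]
```

Call:
arm_command:
  commands:
    - [0, 0.13, -0.6, 0, 0, 0, 0]
    - [0, 0.22, -1, 0, 0, 0, 0]
    - [0, 0.22, -1, 0, 0, 0, 0]
    - [0, 0.22, -1, 0, 0, 0, 0]
    - [0, 0.22, -1, 0, 0, 0, 0]

```text
clock: 34.4
ee_pos: [589.0, -149.0, 101.2]
tcp_rot: [-51.8, 90.0, -139.0]
wrist_force: [-0.6, 0.0, -1.1]
width: 0.245
```

Call:
arm_command:
  commands:
    - [0, 0.1, -0.5, 0, 0, 0, 0]
    - [0, 0, 0, 0, 0, 0, 0]
    - [0, 0, 0, 0, 0, 0, 0]

```text
clock: 34.7
ee_pos: [590.6, -128.2, 99.3]
tcp_rot: [-108.8, 89.8, 164.4]
wrist_force: [-0.7, -0.6, -0.8]
width: 0.244
```

```bash
python3 -c "
from h import *
go(593.7,-131.5,21.5,-86.9)
chk([(640,-275.6),(577.9,-365)],'6.png')"
```

```text
t 34.7 pos [ 590.62 -128.17   99.32] yaw -86.9 q1,q6 [-18.5  68.4] w 0.244 F [-0.7  -0.56 -0.79]
 shift units [2.59 0.11 0.12] turn units [ 0.   -0.02  0.04]
top (640, -275.6) shift -8 5 0.29
top (577.9, -365) shift 12 -15 0.51
side (640, -275.6) shift -3 1 0.42
side (577.9, -365) shift 11 -13 0.62
```

Call:
arm_command:
  commands:
    - [0.3, 0.1, 0.1, 0, -0.02, 0.04, 0]
    - [0.8, 0, 0, 0, 0, 0, 0]
    - [0.7, 0, 0, 0, 0, 0, 0]
    - [0.1, 0, 0, 0, 0, 0, 0]
    - [0, 0, 0, 0, 0, 0, 0]

```text
clock: 35.3
ee_pos: [594.3, -137.1, 39.3]
tcp_rot: [51.4, 89.8, -35.9]
wrist_force: [0.1, 0.6, -1.0]
width: 0.243
```

```bash
python3 -c "
from h import *
go(593.7,-131.5,21.5,-86.9)"
```

```text
t 35.3 pos [ 594.27 -137.15   39.32] yaw -87.3 q1,q6 [-19.18  68.16] w 0.243 F [ 0.06  0.63 -1.04]
 shift units [ 0.59 -0.01 -0.19] turn units [-0.08  0.02 -0.03]
```

View pics/t6.png

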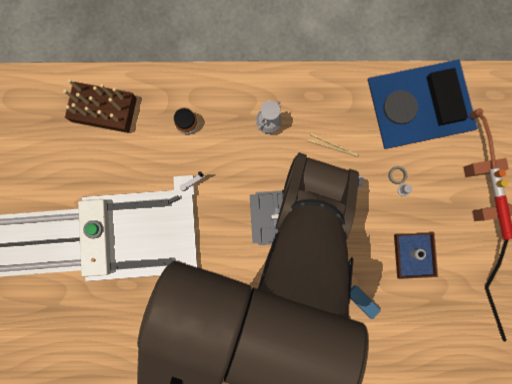

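Picture 10 shows one foot now at (404,189), so it has been knocked about 40 mm next to the ring; foot A is half hidden at (361,181). I'll finish this placing first.

Call:
arm_command:
  commands:
    - [0, -0.01, -0.17, -0.08, 0.02, -0.03, 0]
    - [0, 0, 0, 0, 0, 0, 0]
    - [0.2, 0, 0, 0, 0, 0, 0]
    - [0.2, 0, 0, 0, 0, 0, 0]
    - [0, 0, 0, 0, 0, 0, 0]

```text
clock: 35.8
ee_pos: [594.8, -132.6, 28.9]
tcp_rot: [65.2, 89.8, -21.8]
wrist_force: [-0.0, 0.2, -0.2]
width: 0.245
```

```bash
python3 -c "
from h import *
go(593.7,-131.5,21.5,-86.9)"
```

```text
t 35.8 pos [ 594.76 -132.64   28.93] yaw -86.9 q1,q6 [-18.78  68.16] w 0.245 F [-0.    0.19 -0.17]
 shift units [ 0.25 -0.03 -0.04] turn units [-0.01  0.02 -0.04]
```

Call:
arm_command:
  commands:
    - [0.1, -0.03, -0.03, 0, 0.02, -0.04, 0]
    - [0.12, 0, 0, 0, 0, 0, 0]
    - [0.03, 0, 0, 0, 0, 0, 0]
    - [0, 0, 0, 0, 0, 0, 0]

```text
clock: 36.2
ee_pos: [593.8, -131.7, 21.0]
tcp_rot: [-126.4, 90.0, 146.7]
wrist_force: [-1.3, 0.9, 4.4]
width: 0.25
```

Call:
arm_command:
  commands:
    - [0, 0, 0, 0, 0, 0, 0.42]
    - [0, 0, 0, 0, 0, 0, 0.42]
    - [-0.4, 0, 0, 0, 0, 0, 0.42]
    - [-0.9, 0, 0, 0, 0, 0, 0.5]
    - [-0.9, 0, 0, 0, 0, 0, 0.5]

```text
clock: 36.7
ee_pos: [592.5, -131.3, 87.1]
tcp_rot: [-112.9, 89.6, 160.1]
wrist_force: [-0.5, -0.6, 0.3]
width: 0.5
```

Call:
arm_command:
  commands:
    - [-0.6, 0, 0, 0, 0, 0, 0.5]
    - [0, 0, 0, 0, 0, 0, 0.5]

```text
clock: 36.9
ee_pos: [594.0, -131.8, 110.8]
tcp_rot: [84.8, 90.0, -2.2]
wrist_force: [-0.2, 0.5, -0.6]
width: 0.501
```

```bash
python3 -c "
from h import *
go(640,-275.6,110,-86.9)"
```

```text
t 36.9 pos [ 594.03 -131.81  110.81] yaw -86.9 q1,q6 [-18.73  68.18] w 0.501 F [-0.22  0.51 -0.55]
 shift units [0.03 1.27 4.87] turn units [-0.  0. -0.]
```

Call:
arm_command:
  commands:
    - [0, 0.15, 0.6, 0, 0, 0, 0.5]
    - [0, 0.26, 1, 0, 0, 0, 0.5]
    - [0, 0.26, 1, 0, 0, 0, 0.5]
    - [0, 0.26, 1, 0, 0, 0, 0.5]
    - [0, 0.18, 0.7, 0, 0, 0, 0.5]

```text
clock: 37.4
ee_pos: [635.2, -264.0, 109.4]
tcp_rot: [-122.5, 89.9, 150.8]
wrist_force: [0.2, -0.1, -0.5]
width: 0.499
```

Call:
arm_command:
  commands:
    - [0, 0.08, 0.3, 0, 0, 0, 0.5]
    - [0, 0, 0, 0, 0, 0, 0.5]
    - [0, 0, 0, 0, 0, 0, 0.5]

```text
clock: 37.7
ee_pos: [637.4, -276.9, 106.5]
tcp_rot: [-119.7, 89.8, 153.3]
wrist_force: [0.2, -0.3, 0.5]
width: 0.502
```

```bash
python3 -c "
from h import *
go(640,-275.6,16,-86.9)
b=shot('top','t7.png');s=shot('side','s7.png')
print(proj('side',[640,-310,40]))
k=lambda im,x,y,w,h:cv2.resize(im[y:y+h,x:x+w,::-1],None,fx=4,fy=4,interpolation=cv2.INTER_CUBIC)
cv2.imwrite('pics/c7.png',np.hstack([k(b,350,150,100,130),k(s,270,95,100,130)]))"
```

```text
t 37.7 pos [ 637.45 -276.87  106.48] yaw -86.9 q1,q6 [-28.91  58.01] w 0.502 F [ 0.22 -0.33  0.5 ]
 shift units [ 3.02  0.1  -0.03] turn units [-0.   -0.03  0.04]
[300.8 128.3]
```

View pics/c7.png

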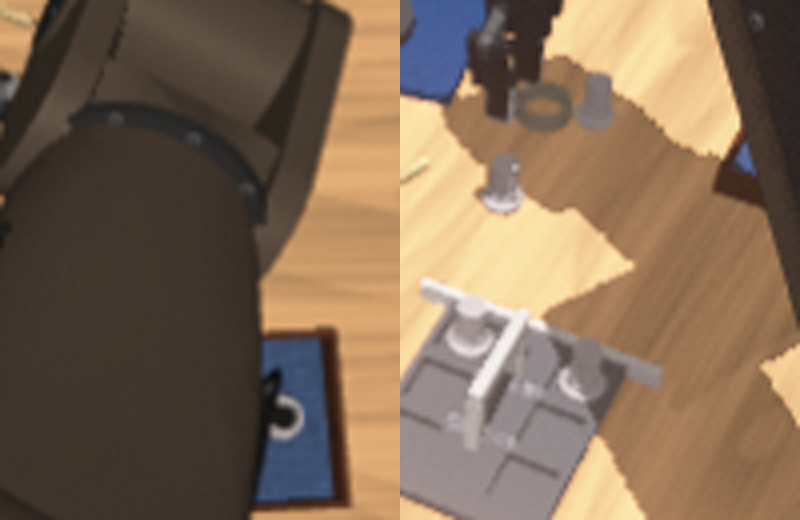

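Picture 11 shows both placed feet standing in their nests, foot A unmoved and the knocked foot at (599,82) in the side crop. I'll pick A.

Call:
arm_command:
  commands:
    - [0.3, 0.1, -0.02, 0, -0.03, 0.04, 0.5]
    - [0.8, 0, 0, 0, 0, 0, 0.5]
    - [0.7, 0, 0, 0, 0, 0, 0.5]
    - [0.2, 0, 0, 0, 0, 0, 0.5]
    - [0, 0, 0, 0, 0, 0, 0.5]

```text
clock: 38.3
ee_pos: [641.6, -271.4, 44.9]
tcp_rot: [49.4, 89.9, -37.2]
wrist_force: [0.4, -0.6, 0.0]
width: 0.5
```

```bash
python3 -c "
from h import *
go(640,-275.6,17,-86.9)
import cv2
im=cv2.imread('pics/t6.png'); cv2.imwrite('pics/c8.png',cv2.resize(im[165:215,370:440],None,fx=8,fy=8,interpolation=cv2.INTER_CUBIC))
print(onz('side',270+(599-401.5)/4,95+(78-1.5)/4,42))"
```

```text
t 38.3 pos [ 641.59 -271.45   44.86] yaw -86.6 q1,q6 [-28.35  58.29] w 0.5 F [ 0.45 -0.56  0.03]
 shift units [ 0.93 -0.06  0.13] turn units [ 0.06  0.02 -0.02]
[ 616.7  -398.06   42.  ]
```

View pics/c8.png

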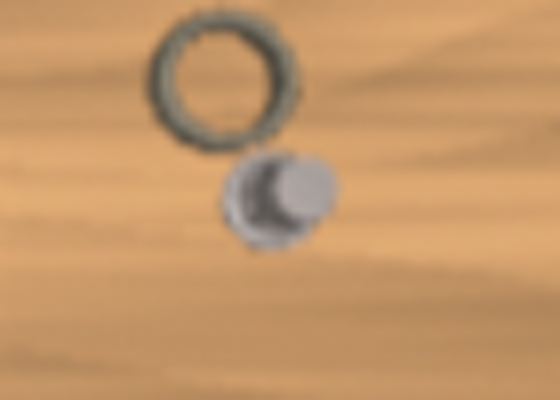

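Picture 12 shows the knocked foot's top at (407.7,188.2), leaning slightly because it was still in motion. I'll measure it again later; now gripping A.

Call:
arm_command:
  commands:
    - [0, -0.05, 0.12, 0.06, 0.02, -0.02, 0.5]
    - [0, 0, 0, 0, 0, 0, 0.5]
    - [0.4, 0, 0, 0, 0, 0, 0.5]
    - [0.4, 0, 0, 0, 0, 0, 0.5]
    - [0, 0, 0, 0, 0, 0, 0.5]

```text
clock: 38.8
ee_pos: [641.3, -275.5, 21.8]
tcp_rot: [62.2, 89.8, -24.7]
wrist_force: [-0.1, 0.6, 0.1]
width: 0.498
```

```bash
python3 -c "
from h import *
go(640,-275.6,17,-86.9)"
```

```text
t 38.8 pos [ 641.35 -275.47   21.81] yaw -86.9 q1,q6 [-28.67  58.21] w 0.498 F [-0.07  0.6   0.09]
 shift units [ 0.16 -0.05  0.  ] turn units [ 0.    0.02 -0.04]
```

Call:
arm_command:
  commands:
    - [0.13, -0.05, 0, 0, 0.02, -0.04, 0.5]
    - [0, 0, 0, 0, 0, 0, 0.5]
    - [0, 0, 0, 0, 0, 0, 0]
    - [0, 0, 0, 0, 0, 0, 0]
    - [0, 0, 0, 0, 0, 0, 0]

```text
clock: 39.3
ee_pos: [639.8, -275.6, 17.4]
tcp_rot: [-108.9, 90.0, 164.2]
wrist_force: [0.5, -0.2, -0.9]
width: 0.247
```

```bash
python3 -c "
from h import *
go(640,-275.6,17,-86.9)"
```

```text
t 39.3 pos [ 639.79 -275.65   17.44] yaw -86.9 q1,q6 [-28.74  58.17] w 0.247 F [ 0.47 -0.17 -0.86]
 shift units [ 0.01  0.01 -0.  ] turn units [ 0. -0.  0.]
```

Call:
arm_command:
  commands:
    - [-0.3, 0, 0, 0, 0, 0, 0]
    - [-0.8, 0, 0, 0, 0, 0, 0]
    - [-0.9, 0, 0, 0, 0, 0, 0]
    - [-0.9, 0, 0, 0, 0, 0, 0]
    - [0, 0, 0, 0, 0, 0, 0]

```text
clock: 39.8
ee_pos: [639.8, -275.6, 109.7]
tcp_rot: [-101.3, 90.0, 171.9]
wrist_force: [-0.2, 0.4, -0.7]
width: 0.244
```

```bash
python3 -c "
from h import *
go(590.6,-81.6,100,-86.9)"
```

```text
t 39.8 pos [ 639.82 -275.61  109.68] yaw -86.9 q1,q6 [-28.73  58.17] w 0.244 F [-0.17  0.43 -0.7 ]
 shift units [ 0.32 -1.29 -6.55] turn units [ 0. -0.  0.]
```

Call:
arm_command:
  commands:
    - [0, -0.12, -0.6, 0, 0, 0, 0]
    - [0, -0.2, -1, 0, 0, 0, 0]
    - [0, -0.2, -1, 0, 0, 0, 0]
    - [0, -0.2, -1, 0, 0, 0, 0]
    - [0, -0.2, -1, 0, 0, 0, 0]

```text
clock: 40.3
ee_pos: [601.6, -135.0, 108.6]
tcp_rot: [-100.3, 89.9, 172.5]
wrist_force: [0.7, 1.3, -0.1]
width: 0.244
```

Call:
arm_command:
  commands:
    - [0, -0.2, -1, 0, 0, 0, 0]
    - [0, -0.1, -0.5, 0, 0, 0, 0]
    - [0, -0.03, -0.2, 0, 0, 0, 0]
    - [0, 0, 0, 0, 0, 0, 0]
    - [0, 0, 0, 0, 0, 0, 0]

```text
clock: 40.8
ee_pos: [586.0, -78.0, 107.4]
tcp_rot: [-108.3, 89.7, 164.8]
wrist_force: [0.2, 0.1, -0.4]
width: 0.244
```

```bash
python3 -c "
from h import *
go(590.5,-81.6,21.5,-86.9)
b=shot('top','t8.png')
k=b[150:250,360:440].astype(int); g=(k.max(2)-k.min(2)<30)&(k.mean(2)>90)
n,l,s,c=cv2.connectedComponentsWithStats(g.astype(np.uint8))
for i in range(1,n):
  if s[i][4]>15: print(c[i]+[360,150],s[i])"
```

```text
t 40.8 pos [585.99 -78.02 107.37] yaw -86.9 q1,q6 [-13.99  72.9 ] w 0.244 F [ 0.21  0.09 -0.38]
 shift units [2.86 0.16 0.13] turn units [ 0.   -0.02  0.06]
[395.87 173.96] [30 17 16 17 52]
[404.17 189.55] [ 38  35  14  11 115]
```

Call:
arm_command:
  commands:
    - [0.3, 0.12, 0.1, 0, -0.02, 0.06, 0]
    - [0.8, 0, 0, 0, 0, 0, 0]
    - [0.8, 0, 0, 0, 0, 0, 0]
    - [0.25, 0, 0, 0, 0, 0, 0]
    - [0, 0, 0, 0, 0, 0, 0]

```text
clock: 41.35
ee_pos: [591.9, -86.0, 39.1]
tcp_rot: [68.5, 89.8, -18.7]
wrist_force: [0.0, -0.1, -0.3]
width: 0.242
```

```bash
python3 -c "
from h import *
go(590.5,-81.6,21.5,-86.9)
def blob(f,u,v):
  b=cv2.imread('pics/'+f)[v-22:v+22,u-22:u+22].astype(int);g=(b.max(2)-b.min(2)<30)&(b.mean(2)>90)
  n,l,s,c=cv2.connectedComponentsWithStats(g.astype(np.uint8));i=1+np.argmin([np.hypot(*(c[j]-22))+ (99 if s[j][4]<40 else 0) for j in range(1,n)]);return c[i]+[u-22,v-22],s[i][2:]
a,sa=blob('t0.png',393,204);d,sd=blob('t8.png',404,190);print(a,sa,d,sd)
X0=onz('top',*a,20);X1=onz('top',*d,20);print(X1-X0,np.array([577.9,-365,0])+X1-X0)
"
```

```text
t 41.35 pos [591.93 -86.03  39.06] yaw -87.2 q1,q6 [-14.59  72.63] w 0.242 F [ 0.01 -0.14 -0.35]
 shift units [ 0.58 -0.04 -0.15] turn units [-0.07  0.02 -0.04]
[392.39 204.17] [ 14  12 109] [404.17 189.55] [ 14  11 115]
[ 38.4  -32.79   0.  ] [ 616.3  -397.79    0.  ]
```

Call:
arm_command:
  commands:
    - [0, -0.03, -0.14, -0.07, 0.02, -0.04, 0]
    - [0, 0, 0, 0, 0, 0, 0]
    - [0.2, 0, 0, 0, 0, 0, 0]
    - [0.25, 0, 0, 0, 0, 0, 0]
    - [0, 0, 0, 0, 0, 0, 0]

```text
clock: 41.85
ee_pos: [592.1, -82.4, 27.1]
tcp_rot: [77.1, 89.8, -9.7]
wrist_force: [0.5, 0.2, -0.3]
width: 0.245
```

```bash
python3 -c "
from h import *
go(590.5,-81.6,21.5,-86.9)"
```

```text
t 41.85 pos [592.14 -82.36  27.07] yaw -86.9 q1,q6 [-14.25  72.6 ] w 0.245 F [ 0.48  0.17 -0.26]
 shift units [ 0.19 -0.05 -0.03] turn units [ 0.01  0.01 -0.05]
```

Call:
arm_command:
  commands:
    - [0.1, -0.05, -0.02, 0, 0.01, -0.04, 0]
    - [0.09, 0, 0, 0, 0, 0, 0]
    - [0.02, 0, 0, 0, 0, 0, 0]
    - [0, 0, 0, 0, 0, 0, 0]

```text
clock: 42.25
ee_pos: [590.8, -81.8, 21.2]
tcp_rot: [76.4, 89.9, -10.5]
wrist_force: [0.2, -0.4, -0.9]
width: 0.245
```

Call:
arm_command:
  commands:
    - [0, 0, 0, 0, 0, 0, 0.42]
    - [0, 0, 0, 0, 0, 0, 0.42]
    - [-0.4, 0, 0, 0, 0, 0, 0.42]
    - [-0.9, 0, 0, 0, 0, 0, 0.5]
    - [-0.9, 0, 0, 0, 0, 0, 0.5]

```text
clock: 42.75
ee_pos: [589.3, -81.5, 86.9]
tcp_rot: [-108.2, 89.7, 164.9]
wrist_force: [-0.0, -0.0, 0.3]
width: 0.5
```

Call:
arm_command:
  commands:
    - [-0.6, 0, 0, 0, 0, 0, 0.5]
    - [0, 0, 0, 0, 0, 0, 0.5]

```text
clock: 42.95
ee_pos: [590.7, -81.8, 110.3]
tcp_rot: [76.5, 89.9, -10.4]
wrist_force: [-0.3, 0.5, 0.2]
width: 0.497
```

```bash
python3 -c "
from h import *
go(616.5,-398,110,-86.9)"
```

```text
t 42.95 pos [590.67 -81.79 110.27] yaw -86.9 q1,q6 [-14.23  72.63] w 0.497 F [-0.34  0.48  0.18]
 shift units [ 0.01  0.28 10.57] turn units [ 0.01  0.   -0.01]
```

Call:
arm_command:
  commands:
    - [0, 0.02, 0.6, 0, 0, 0, 0.5]
    - [0, 0.03, 1, 0, 0, 0, 0.5]
    - [0, 0.03, 1, 0, 0, 0, 0.5]
    - [0, 0.03, 1, 0, 0, 0, 0.5]
    - [0, 0.03, 1, 0, 0, 0, 0.5]

```text
clock: 43.45
ee_pos: [601.9, -223.8, 108.6]
tcp_rot: [-130.6, 89.9, 142.8]
wrist_force: [0.1, 0.8, 0.5]
width: 0.5
```

Call:
arm_command:
  commands:
    - [0, 0.03, 1, 0, 0, 0, 0.5]
    - [0, 0.03, 1, 0, 0, 0, 0.5]
    - [0, 0.03, 1, 0, 0, 0, 0.5]
    - [0, 0.03, 1, 0, 0, 0, 0.5]
    - [0, 0.03, 1, 0, 0, 0, 0.5]

```text
clock: 43.95
ee_pos: [612.0, -384.6, 102.5]
tcp_rot: [-124.0, 89.5, 149.3]
wrist_force: [-0.3, -0.9, -0.5]
width: 0.499
```

Call:
arm_command:
  commands:
    - [0, 0, 0.4, 0, 0, 0, 0.5]
    - [0, 0, 0, 0, 0, 0, 0.5]
    - [0, 0, 0, 0, 0, 0, 0.5]

```text
clock: 44.25
ee_pos: [610.2, -401.5, 98.9]
tcp_rot: [-125.2, 89.3, 147.8]
wrist_force: [-0.7, 0.1, 0.7]
width: 0.499
```

```bash
python3 -c "
from h import *
go(616.5,-398,60,-86.9)"
```

```text
t 44.25 pos [ 610.16 -401.51   98.92] yaw -87.0 q1,q6 [-38.5   48.52] w 0.499 F [-0.75  0.09  0.71]
 shift units [ 1.3   0.23 -0.1 ] turn units [-0.01 -0.08  0.12]
```

Call:
arm_command:
  commands:
    - [0.3, 0.18, -0.06, 0, -0.08, 0.12, 0.5]
    - [0.5, 0, 0, 0, 0, 0, 0.5]
    - [0.5, 0, 0, 0, 0, 0, 0.5]
    - [0.1, 0, 0, 0, 0, 0, 0.5]
    - [0, 0, 0, 0, 0, 0, 0.5]

```text
clock: 44.75
ee_pos: [616.1, -394.4, 52.0]
tcp_rot: [-150.6, 89.9, 122.7]
wrist_force: [-0.8, -0.3, 0.5]
width: 0.499
```

```bash
python3 -c "
from h import *
go(616.5,-398,17,-86.9)"
```

```text
t 44.75 pos [ 616.06 -394.42   52.01] yaw -86.7 q1,q6 [-37.81  48.88] w 0.499 F [-0.82 -0.3   0.49]
 shift units [1.17 0.01 0.12] turn units [ 0.04 -0.02  0.01]
```

Call:
arm_command:
  commands:
    - [0, 0, 0.11, 0.04, -0.02, 0.01, 0.5]
    - [0, 0, 0, 0, 0, 0, 0.5]
    - [0.5, 0, 0, 0, 0, 0, 0.5]
    - [0.5, 0, 0, 0, 0, 0, 0.5]
    - [0, 0, 0, 0, 0, 0, 0.5]

```text
clock: 45.25
ee_pos: [616.6, -398.2, 20.4]
tcp_rot: [46.6, 89.9, -40.3]
wrist_force: [0.3, 0.3, 0.2]
width: 0.503
```

```bash
python3 -c "
from h import *
go(616.5,-398,17,-86.9)"
```

```text
t 45.25 pos [ 616.59 -398.22   20.42] yaw -86.9 q1,q6 [-38.01  48.92] w 0.503 F [0.31 0.31 0.18]
 shift units [ 0.11 -0.   -0.01] turn units [-0.    0.01 -0.01]
```

Call:
arm_command:
  commands:
    - [0.09, 0, 0, 0, 0, 0, 0.5]
    - [0, 0, 0, 0, 0, 0, 0]
    - [0, 0, 0, 0, 0, 0, 0]
    - [0, 0, 0, 0, 0, 0, 0]
    - [0, 0, 0, 0, 0, 0, 0]

```text
clock: 45.75
ee_pos: [616.6, -398.4, 17.4]
tcp_rot: [47.1, 89.9, -39.9]
wrist_force: [-0.4, -0.3, -1.5]
width: 0.246
```

```bash
python3 -c "
from h import *
go(616.5,-398,17,-86.9)"
```

```text
t 45.75 pos [ 616.65 -398.38   17.41] yaw -86.9 q1,q6 [-38.01  48.92] w 0.246 F [-0.37 -0.28 -1.54]
 shift units [ 0.01 -0.   -0.01] turn units [-0.01  0.01 -0.01]
```

Call:
arm_command:
  commands:
    - [-0.3, 0, 0, 0, 0, 0, 0]
    - [-0.8, 0, 0, 0, 0, 0, 0]
    - [-0.9, 0, 0, 0, 0, 0, 0]
    - [-1, 0, 0, 0, 0, 0, 0]
    - [0, 0, 0, 0, 0, 0, 0]

```text
clock: 46.25
ee_pos: [616.6, -398.2, 112.8]
tcp_rot: [49.3, 89.9, -37.6]
wrist_force: [-1.0, -1.1, 0.1]
width: 0.249
```

```bash
python3 -c "
from h import *
go(502.8,-86.4,100,-86.9)"
```

```text
t 46.25 pos [ 616.61 -398.25  112.84] yaw -86.9 q1,q6 [-38.01  48.92] w 0.249 F [-0.99 -1.15  0.14]
 shift units [  0.42  -3.23 -10.58] turn units [-0.01  0.01 -0.01]
```

Call:
arm_command:
  commands:
    - [0, -0.18, -0.6, 0, 0, 0, 0]
    - [0, -0.3, -1, 0, 0, 0, 0]
    - [0, -0.3, -1, 0, 0, 0, 0]
    - [0, -0.3, -1, 0, 0, 0, 0]
    - [0, -0.3, -1, 0, 0, 0, 0]

```text
clock: 46.75
ee_pos: [566.2, -261.7, 113.9]
tcp_rot: [48.0, 89.7, -39.2]
wrist_force: [0.8, -0.9, -0.4]
width: 0.243
```

Call:
arm_command:
  commands:
    - [0, -0.3, -1, 0, 0, 0, 0]
    - [0, -0.3, -1, 0, 0, 0, 0]
    - [0, -0.3, -1, 0, 0, 0, 0]
    - [0, -0.3, -1, 0, 0, 0, 0]
    - [0, -0.3, -1, 0, 0, 0, 0]

```text
clock: 47.25
ee_pos: [510.4, -108.1, 113.7]
tcp_rot: [50.4, 89.6, -36.8]
wrist_force: [-0.2, -0.1, -0.9]
width: 0.244
```

Call:
arm_command:
  commands:
    - [0, -0.15, -0.5, 0, 0, 0, 0]
    - [0, -0.02, 0, 0, 0, 0, 0]
    - [0, 0, 0, 0, 0, 0, 0]
    - [0, 0, 0, 0, 0, 0, 0]

```text
clock: 47.65
ee_pos: [504.1, -91.4, 114.3]
tcp_rot: [51.7, 89.6, -35.3]
wrist_force: [0.5, -0.2, -0.4]
width: 0.241
```

```bash
python3 -c "
from h import *
go(502.9,-86.4,21.5,-86.9)"
```

```text
t 47.65 pos [504.11 -91.36 114.35] yaw -87.0 q1,q6 [-17.6   69.55] w 0.241 F [ 0.48 -0.22 -0.42]
 shift units [ 3.09 -0.05 -0.18] turn units [-0.02  0.05 -0.07]
```

Call:
arm_command:
  commands:
    - [0.3, -0.04, -0.16, -0.02, 0.05, -0.07, 0]
    - [0.8, 0, 0, 0, 0, 0, 0]
    - [0.8, 0, 0, 0, 0, 0, 0]
    - [0.45, 0, 0, 0, 0, 0, 0]
    - [0, 0, 0, 0, 0, 0, 0]

```text
clock: 48.15
ee_pos: [504.1, -89.7, 39.3]
tcp_rot: [67.2, 90.0, -20.0]
wrist_force: [-0.3, 0.5, -0.1]
width: 0.247
```

```bash
python3 -c "
from h import *
go(502.9,-86.4,21.5,-86.9)"
```

```text
t 48.15 pos [504.07 -89.69  39.34] yaw -87.2 q1,q6 [-17.48  69.7 ] w 0.247 F [-0.28  0.52 -0.07]
 shift units [ 0.59 -0.03 -0.11] turn units [-0.06  0.   -0.01]
```

Call:
arm_command:
  commands:
    - [0, -0.03, -0.1, -0.06, 0, -0.01, 0]
    - [0, 0, 0, 0, 0, 0, 0]
    - [0.2, 0, 0, 0, 0, 0, 0]
    - [0.25, 0, 0, 0, 0, 0, 0]
    - [0, 0, 0, 0, 0, 0, 0]

```text
clock: 48.65
ee_pos: [503.8, -87.3, 26.0]
tcp_rot: [62.3, 89.9, -24.7]
wrist_force: [-0.3, -0.7, -1.1]
width: 0.245
```

```bash
python3 -c "
from h import *
go(502.9,-86.4,21.5,-86.9)"
```

```text
t 48.65 pos [503.83 -87.31  26.02] yaw -86.9 q1,q6 [-17.23  69.74] w 0.245 F [-0.27 -0.72 -1.06]
 shift units [ 0.15 -0.03 -0.03] turn units [-0.01  0.01 -0.02]
```

Call:
arm_command:
  commands:
    - [0.08, -0.03, -0.02, 0, 0.01, -0.02, 0]
    - [0.06, 0, 0, 0, 0, 0, 0]
    - [0.02, 0, 0, 0, 0, 0, 0]
    - [0, 0, 0, 0, 0, 0, 0]

```text
clock: 49.05
ee_pos: [502.9, -86.7, 20.9]
tcp_rot: [56.9, 90.0, -30.1]
wrist_force: [0.2, 0.1, 0.1]
width: 0.243
```

Call:
arm_command:
  commands:
    - [0, 0, 0, 0, 0, 0, 0.42]
    - [0, 0, 0, 0, 0, 0, 0.42]
    - [-0.4, 0, 0, 0, 0, 0, 0.42]
    - [-0.9, 0, 0, 0, 0, 0, 0.42]
    - [-1, 0, 0, 0, 0, 0, 0.42]

```text
clock: 49.55
ee_pos: [501.6, -86.4, 90.6]
tcp_rot: [-109.8, 89.7, 163.3]
wrist_force: [0.2, -0.9, -0.1]
width: 0.424
```

Call:
arm_command:
  commands:
    - [-1, 0, 0, 0, 0, 0, 0.4]
    - [-0.8, 0, 0, -0.5, 0, 0, 0.4]
    - [0, 0, 0, -1, 0, 0, 0.4]
    - [0, 0, 0, -1, 0, 0, 0.4]
    - [0, 0, 0, -1, 0, 0, 0.4]

```text
clock: 50.05
ee_pos: [502.8, -86.6, 156.3]
tcp_rot: [52.8, 89.7, -17.6]
wrist_force: [0.3, 0.8, 0.2]
width: 0.399
```

Call:
arm_command:
  commands:
    - [0, 0, 0, -1, 0, 0, 0.4]
    - [0, 0, 0, -1, 0, 0, 0.4]
    - [0, 0, 0, -1, 0, 0, 0.4]
    - [0, 0, 0, -1, 0, 0, 0.4]
    - [0, 0, 0, -1, 0, 0, 0.4]

```text
clock: 50.55
ee_pos: [502.3, -86.4, 161.8]
tcp_rot: [29.1, 89.4, -17.4]
wrist_force: [-0.4, 0.1, -0.2]
width: 0.401
```

Call:
arm_command:
  commands:
    - [0, 0, 0, -1, 0, 0, 0.4]
    - [0, 0, 0, -1, 0, 0, 0.4]
    - [0, 0, 0, -1, 0, 0, 0.4]
    - [0, 0, 0, -1, 0, 0, 0.4]
    - [0, 0, 0, -1, 0, 0, 0.4]

```text
clock: 51.05
ee_pos: [501.6, -86.2, 166.9]
tcp_rot: [5.2, 89.2, -17.4]
wrist_force: [-0.1, -0.1, -0.1]
width: 0.403
```

Call:
arm_command:
  commands:
    - [0, 0, 0, -1, 0, 0, 0.4]
    - [0, 0, 0, -1, 0, 0, 0.4]
    - [0, 0, 0, -1, 0, 0, 0.4]
    - [0, 0, 0, -1, 0, 0, 0.4]
    - [0, 0, 0, -1, 0, 0, 0.4]

```text
clock: 51.55
ee_pos: [500.9, -85.9, 171.9]
tcp_rot: [-18.6, 89.0, -17.2]
wrist_force: [0.1, 0.4, -0.0]
width: 0.398
```

```bash
python3 -c "
from h import *
go(546.7,-83.7,110,3.1)
s=shot('side','s9.png');b=shot('top','t9.png')
k=lambda im,x,y,w,h:cv2.resize(im[y:y+h,x:x+w,::-1],None,fx=5,fy=5,interpolation=cv2.INTER_CUBIC)
cv2.imwrite('pics/c9.png',k(s,230,140,120,110))"
```

```text
t 51.55 pos [500.9  -85.88 171.91] yaw 1.3 q1,q6 [-17.18 -18.52] w 0.398 F [ 0.09  0.37 -0.01]
 shift units [2.09 0.05 1.49] turn units [-0.38  0.2   0.07]
```

View pics/c9.png

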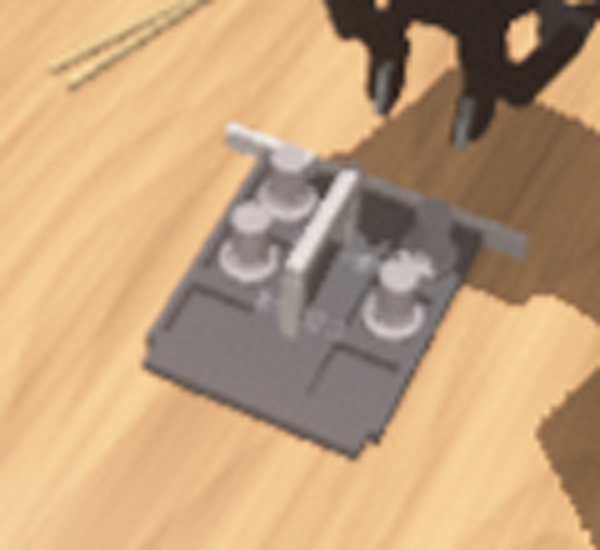

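Picture 13 shows all four feet standing in their nests. Now gripping the tray bar.

Call:
arm_command:
  commands:
    - [0, 0, 0.5, -0.2, 0.1, 0.04, 0.4]
    - [0.4, 0.02, 0.6, -0.18, 0.1, 0.03, 0.4]
    - [0.7, 0.03, 0.35, 0, 0, 0, 0.4]
    - [0.7, 0, 0, 0, 0, 0, 0.4]
    - [0.4, 0, 0, 0, 0, 0, 0.4]

```text
clock: 52.15
ee_pos: [546.9, -83.1, 109.2]
tcp_rot: [-18.0, 89.6, -15.7]
wrist_force: [0.1, 0.4, -0.8]
width: 0.403
```

Call:
arm_command:
  commands:
    - [0, 0, 0, 0, 0, 0, 0.4]
    - [0, 0, 0, 0, 0, 0, 0.4]

```text
clock: 52.35
ee_pos: [546.3, -83.0, 108.8]
tcp_rot: [-18.3, 89.8, -16.2]
wrist_force: [0.2, -0.6, 0.5]
width: 0.399
```

```bash
python3 -c "
from h import *
go(546.7,-83.7,47,3.1)"
```

```text
t 52.35 pos [546.3  -82.98 108.81] yaw 2.1 q1,q6 [-15.49 -17.58] w 0.399 F [ 0.23 -0.57  0.53]
 shift units [ 2.06 -0.02  0.  ] turn units [-0.22  0.05  0.02]
```

Call:
arm_command:
  commands:
    - [0.7, -0.02, 0, -0.2, 0.04, 0.02, 0.4]
    - [0.8, 0, 0, 0, 0, 0, 0.4]
    - [0.45, 0, 0, 0, 0, 0, 0.4]
    - [0, 0, 0, 0, 0, 0, 0]
    - [0, 0, 0, 0, 0, 0, 0]
  grip_force: 110

```text
clock: 52.85
ee_pos: [548.3, -84.4, 54.1]
tcp_rot: [-14.8, 89.6, -11.9]
wrist_force: [-5.4, 1.7, 4.8]
width: 0.089
```

Call:
arm_command:
  commands:
    - [0, 0, 0, 0, 0, 0, 0]
    - [0, 0, 0, 0, 0, 0, 0]
    - [0, 0, 0, 0, 0, 0, 0]
    - [0, 0, 0, 0, 0, 0, 0]

```text
clock: 53.25
ee_pos: [548.5, -84.4, 55.9]
tcp_rot: [-15.0, 89.5, -12.1]
wrist_force: [0.1, -0.8, -5.6]
width: 0.085
```

Call:
arm_command:
  commands:
    - [-0.2, 0, 0, 0, 0, 0, 0]
    - [-0.5, 0, 0, 0, 0, 0, 0]
    - [-0.5, 0, 0, 0, 0, 0, 0]
    - [-0.2, 0, 0, 0, 0, 0, 0]
    - [0, 0, 0, 0, 0, 0, 0]

```text
clock: 53.75
ee_pos: [547.7, -84.2, 100.1]
tcp_rot: [-14.1, 89.6, -11.3]
wrist_force: [-0.6, 0.8, -5.9]
width: 0.091
```

```bash
python3 -c "
from h import *
go(522.5,78,82,3.2)"
```

```text
t 53.75 pos [547.74 -84.18 100.15] yaw 2.9 q1,q6 [-15.58 -18.49] w 0.091 F [-0.63  0.8  -5.89]
 shift units [ 0.59  5.44 -0.57] turn units [-0.07  0.09  0.02]
```

Call:
arm_command:
  commands:
    - [0.05, 0.3, -0.05, -0.07, 0.04, 0.02, 0]
    - [0.05, 0.6, -0.07, 0, 0.04, 0, 0]
    - [0, 0.8, -0.08, 0, 0, 0, 0]
    - [0, 0.8, -0.08, 0, 0, 0, 0]
    - [0, 0.8, -0.08, 0, 0, 0, 0]

```text
clock: 54.25
ee_pos: [529.6, 16.8, 94.1]
tcp_rot: [169.8, 89.8, 172.8]
wrist_force: [-0.2, 0.1, -5.1]
width: 0.087
```

Call:
arm_command:
  commands:
    - [0, 0.8, -0.08, 0, 0, 0, 0]
    - [0, 0.6, -0.07, 0, 0, 0, 0]
    - [0, 0.3, -0.03, 0, 0, 0, 0]
    - [0, 0.1, 0, 0, 0, 0, 0]
    - [0, 0, 0, 0, 0, 0, 0]

```text
clock: 54.75
ee_pos: [518.1, 76.6, 91.1]
tcp_rot: [171.9, 89.5, 175.2]
wrist_force: [-0.0, -0.8, -5.4]
width: 0.09
```

```bash
python3 -c "
from h import *
go(522.5,78,87.5,3.2)
b=shot('top','t10.png');s=shot('side','s10.png')
k=lambda im,x,y,w,h:cv2.resize(im[y:y+h,x:x+w,::-1],None,fx=4,fy=4,interpolation=cv2.INTER_CUBIC)
cv2.imwrite('pics/c10.png',np.hstack([k(b,90,170,100,150),k(s,170,170,100,150)]))"
```

```text
t 54.75 pos [518.05  76.62  91.11] yaw 3.3 q1,q6 [ 1.16 -2.2 ] w 0.09 F [-0.01 -0.77 -5.37]
 shift units [0.12 0.04 0.15] turn units [ 0.02 -0.11 -0.02]
```

View pics/c10.png

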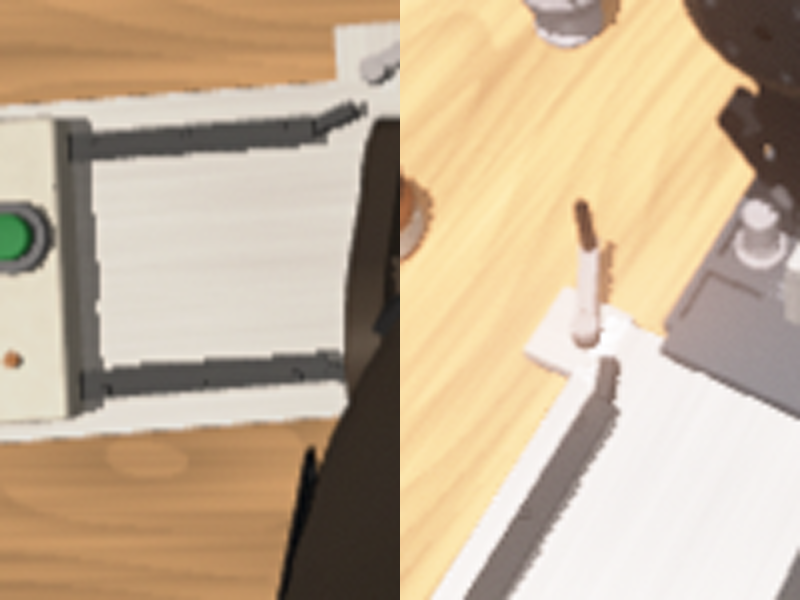

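Picture 14 shows the tray nose just over the bed's front edge, level and lined up with the rails. The catch is open and clear. I'll lower and slide in.

Call:
arm_command:
  commands:
    - [0.1, 0, 0.12, 0, -0.1, -0.02, 0]
    - [0.02, 0, 0, 0, 0, 0, 0]
    - [0, 0, 0, 0, 0, 0, 0]

```text
clock: 55.15
ee_pos: [522.6, 74.5, 87.2]
tcp_rot: [-59.5, 90.0, -56.4]
wrist_force: [-0.4, -0.3, -5.3]
width: 0.086
```

Call:
arm_command:
  commands:
    - [0, 0.3, 0, 0, 0, 0, 0]
    - [0, 0.4, 0, 0, 0, 0, 0]
    - [0, 0.4, 0, 0, 0, 0, 0]
    - [0, 0, 0, 0, 0, 0, 0]

```text
clock: 55.55
ee_pos: [520.7, 110.1, 87.2]
tcp_rot: [-49.2, 90.0, -46.2]
wrist_force: [0.4, -0.0, -5.2]
width: 0.088
```

```bash
python3 -c "
from h import *
go(511,263.3,86.5,3.2)"
```

```text
t 55.55 pos [520.75 110.06  87.17] yaw 3.0 q1,q6 [4.83 1.85] w 0.088 F [ 0.4 -0.  -5.2]
 shift units [ 0.02  5.12 -0.06] turn units [-0.04  0.    0.01]
```

Call:
arm_command:
  commands:
    - [0, 0.3, -0.03, -0.03, 0, 0, 0]
    - [0, 0.5, 0, 0, 0, 0, 0]
    - [0, 0.5, 0, 0, 0, 0, 0]
    - [0, 0.3, 0, 0, 0, 0, 0]
    - [0, 0, 0, 0, 0, 0, 0]

```text
clock: 56.05
ee_pos: [515.5, 163.1, 86.9]
tcp_rot: [-152.6, 89.9, -149.3]
wrist_force: [0.5, -0.3, -5.3]
width: 0.09
```

```bash
python3 -c "
from h import *
go(511,263.3,86.5,3.2)"
```

```text
t 56.05 pos [515.5  163.14  86.95] yaw 3.3 q1,q6 [10.58  7.35] w 0.09 F [ 0.5  -0.34 -5.32]
 shift units [0.01 3.34 0.04] turn units [ 0.02 -0.02  0.01]
```

Call:
arm_command:
  commands:
    - [0, 0.3, 0, 0, 0, 0, 0]
    - [0, 0.5, 0, 0, 0, 0, 0]
    - [0, 0.5, 0, 0, 0, 0, 0]
    - [0, 0.3, 0, 0, 0, 0, 0]
    - [0, 0, 0, 0, 0, 0, 0]

```text
clock: 56.55
ee_pos: [512.2, 215.4, 86.8]
tcp_rot: [-157.3, 89.8, -154.0]
wrist_force: [0.2, -0.3, -4.7]
width: 0.088
```

```bash
python3 -c "
from h import *
go(511,263.3,86.5,3.2)"
```

```text
t 56.55 pos [512.25 215.43  86.76] yaw 3.3 q1,q6 [16.01 12.75] w 0.088 F [ 0.16 -0.26 -4.67]
 shift units [0.01 1.6  0.05] turn units [ 0.02 -0.03  0.01]
```

Call:
arm_command:
  commands:
    - [0, 0.3, 0.03, 0, -0.02, 0, 0]
    - [0, 0.4, 0, 0, 0, 0, 0]
    - [0, 0.3, 0, 0, 0, 0, 0]
    - [0, 0, 0, 0, 0, 0, 0]
    - [0, 0, 0, 0, 0, 0, 0]

```text
clock: 57.05
ee_pos: [510.4, 247.9, 86.3]
tcp_rot: [-149.8, 89.8, -146.5]
wrist_force: [-2.6, -1.0, -4.5]
width: 0.091
```

Call:
arm_command:
  commands:
    - [0.01, 0.1, 0, 0, 0, 0, 0]
    - [0.01, 0.1, 0, 0, 0, 0, 0]
    - [0.01, 0.1, 0, 0, 0, 0, 0]

```text
clock: 57.35
ee_pos: [509.8, 256.5, 85.3]
tcp_rot: [-149.2, 89.8, -146.0]
wrist_force: [-2.6, -1.3, -5.5]
width: 0.089
```

```bash
python3 -c "
from h import *
go(511,263.3,86.5,3.2)"
```

```text
t 57.35 pos [509.83 256.54  85.26] yaw 3.3 q1,q6 [20.11 16.91] w 0.089 F [-2.59 -1.28 -5.51]
 shift units [-0.04  0.22  0.05] turn units [ 0.01 -0.05  0.03]
```

Call:
arm_command:
  commands:
    - [0, 0.1, 0, 0, 0, 0, 0]
    - [0, 0.1, 0, 0, 0, 0, 0]
    - [0, 0.1, 0, 0, 0, 0, 0]

```text
clock: 57.65
ee_pos: [508.8, 262.4, 85.2]
tcp_rot: [-127.2, 89.4, -123.8]
wrist_force: [2.6, -41.7, 2.9]
width: 0.089
```

Call:
arm_command:
  commands:
    - [0, 0.1, 0, 0, 0, 0, 0]
    - [0, 0.1, 0, 0, 0, 0, 0]

```text
clock: 57.85
ee_pos: [508.8, 262.2, 85.3]
tcp_rot: [-116.8, 88.8, -113.2]
wrist_force: [-0.9, -27.7, -0.6]
width: 0.092
```

Call:
arm_command:
  commands:
    - [0, 0.15, 0, 0, 0, 0, 0]
    - [0, 0.15, 0, 0, 0, 0, 0]

```text
clock: 58.05
ee_pos: [508.7, 262.3, 85.3]
tcp_rot: [-113.0, 88.0, -109.4]
wrist_force: [1.5, -42.3, 2.2]
width: 0.09
```

Contact at y≈262.4, right where the home position was expected, at about 42 N. I'll release, rise and go to the catch pin.

Call:
arm_command:
  commands:
    - [0, 0, 0, 0, 0, 0, 0]
    - [0, 0, 0, 0, 0, 0, 0.4]
    - [0, 0, 0, 0, 0, 0, 0.4]
    - [0, 0, 0, 0, 0, 0, 0.4]
    - [-0.3, 0, 0, 0, 0, 0, 0.4]

```text
clock: 58.55
ee_pos: [511.8, 262.9, 96.2]
tcp_rot: [-102.5, 88.3, -99.0]
wrist_force: [-0.1, 0.1, -0.1]
width: 0.403
```

Call:
arm_command:
  commands:
    - [-0.8, 0, 0, 0, 0, 0, 0.4]
    - [-1, 0, 0, 0, 0, 0, 0.4]
    - [-1, 0, 0, 0, 0, 0, 0.4]
    - [-0.3, 0, 0, 0, 0, 0, 0.4]
    - [0, 0, 0, 0, 0, 0, 0.4]

```text
clock: 59.05
ee_pos: [512.4, 267.8, 196.1]
tcp_rot: [-96.2, 88.4, -92.5]
wrist_force: [0.0, -0.2, 0.2]
width: 0.4
```

```bash
python3 -c "
from h import *
go(654,132.5,130,3.2)"
```

```text
t 59.05 pos [512.41 267.78 196.08] yaw 3.6 q1,q6 [21.69 19.04] w 0.4 F [ 0.04 -0.24  0.22]
 shift units [ 2.32 -4.74  4.43] turn units [ 0.1  -0.04  0.35]
```

Call:
arm_command:
  commands:
    - [0, -0.6, 0.55, 0.05, -0.01, 0.1, 0.6]
    - [0.2, -0.95, 0.9, 0.05, -0.01, 0.1, 0.6]
    - [0.3, -0.95, 0.9, 0, -0.01, 0.1, 0.6]
    - [0.3, -0.95, 0.9, 0, 0, 0.05, 0.6]
    - [0.3, -0.8, 0.75, 0, 0, 0, 0.6]

```text
clock: 59.55
ee_pos: [640.4, 147.3, 160.7]
tcp_rot: [134.6, 89.8, 138.2]
wrist_force: [0.2, -0.1, 0.4]
width: 0.603
```

Call:
arm_command:
  commands:
    - [0.2, -0.3, 0.25, 0, 0, 0, 0.6]
    - [0, 0, 0, 0, 0, 0, 0.6]
    - [0, 0, 0, 0, 0, 0, 0.6]

```text
clock: 59.85
ee_pos: [648.7, 135.9, 149.5]
tcp_rot: [167.5, 89.5, 170.9]
wrist_force: [-0.6, -0.1, -0.2]
width: 0.596
```

```bash
python3 -c "
from h import *
go(654,132.5,64,3.2)
b=shot('top','t11.png');s=shot('side','s11.png')
k=lambda im,x,y,w,h,f:cv2.resize(im[y:y+h,x:x+w,::-1],None,fx=f,fy=f,interpolation=cv2.INTER_CUBIC)
cv2.imwrite('pics/c11.png',np.hstack([k(b,90,165,100,130,4),k(s,160,180,100,130,4)]))"
```

```text
t 59.85 pos [648.69 135.88 149.48] yaw 3.4 q1,q6 [6.07 2.62] w 0.596 F [-0.61 -0.09 -0.22]
 shift units [ 2.85 -0.13  0.19] turn units [ 0.04 -0.1  -0.02]
```

View pics/c11.png

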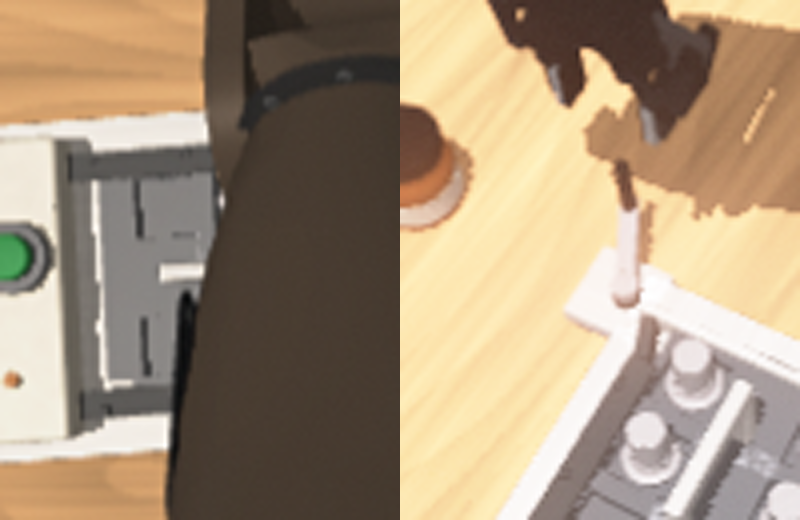

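Picture 15 shows the tray home between the rails with its feet standing; the pin is at (623,170), below the open fingers. Descend and grip the pin.

Call:
arm_command:
  commands:
    - [0.2, -0.12, 0.18, 0.04, -0.1, -0.02, 0.6]
    - [0.5, 0, 0, 0, 0, 0, 0.6]
    - [0.7, 0, 0, 0, 0, 0, 0.6]
    - [0.7, 0, 0, 0, 0, 0, 0.6]
    - [0.5, 0, 0, 0, 0, 0, 0.6]
  grip_force: 40

```text
clock: 60.45
ee_pos: [654.0, 136.6, 70.7]
tcp_rot: [4.1, 89.6, 7.5]
wrist_force: [0.3, -0.3, -0.2]
width: 0.603
```

Call:
arm_command:
  commands:
    - [0, 0, 0, 0, 0, 0, 0.6]
    - [0, 0, 0, 0, 0, 0, 0]
    - [0, 0, 0, 0, 0, 0, 0]
    - [0, 0, 0, 0, 0, 0, 0]
    - [0, 0, 0, 0, 0, 0, 0]

```text
clock: 60.95
ee_pos: [652.7, 137.6, 68.7]
tcp_rot: [4.2, 89.7, 7.8]
wrist_force: [1.6, 0.3, -8.3]
width: 0.1
```

Call:
arm_command:
  commands:
    - [0, 0, 0, 0, 0, 0, 0]
    - [0, 0, 0, 0, 0, 0, 0]

```text
clock: 61.15
ee_pos: [652.6, 137.6, 68.7]
tcp_rot: [5.0, 89.7, 8.5]
wrist_force: [0.7, 0.3, -3.8]
width: 0.099
```

```bash
python3 -c "
from h import *
go(654,132.5,64,3.2)
s,R=st();p=s['ee_pos'].copy()
piv=np.array([624.0,180.8]);d=p[:2]-piv;print('r',np.hypot(*d),'ang',np.degrees(np.arctan2(d[1],d[0])))
a=np.arctan2(p[1]-piv[1],p[0]-piv[0]);prev=p[:2]
for k in range(1,14):
  t=a-np.radians(9.2*k);q=piv+56*np.array([np.cos(t),np.sin(t)]);w=(q-prev)/30;prev=q
  print(k,round(np.degrees(t)),q,'ty,tz',(R.T@[w[0],w[1],0])[1:])"
```

```text
t 61.15 pos [652.63 137.57  68.68] yaw 3.5 q1,q6 [6.23 2.67] w 0.099 F [ 0.73  0.31 -3.85]
 shift units [ 0.16 -0.17  0.03] turn units [ 0.08  0.06 -0.01]
r 51.85050439271215 ang -56.48309265325479
1 -66 [647.06 129.77] ty,tz [-0.25 -0.2 ]
2 -75 [638.6  126.74] ty,tz [-0.08 -0.29]
3 -84 [629.77 125.1 ] ty,tz [-0.04 -0.3 ]
4 -93 [620.79 124.89] ty,tz [ 0.01 -0.3 ]
5 -102 [611.9  126.12] ty,tz [ 0.06 -0.29]
6 -112 [603.31 128.76] ty,tz [ 0.11 -0.28]
7 -121 [595.26 132.74] ty,tz [ 0.15 -0.26]
8 -130 [587.94 137.95] ty,tz [ 0.19 -0.23]
9 -139 [581.56 144.27] ty,tz [ 0.22 -0.2 ]
10 -148 [576.26 151.53] ty,tz [ 0.25 -0.16]
11 -158 [572.19 159.54] ty,tz [ 0.27 -0.12]
12 -167 [569.46 168.09] ty,tz [ 0.29 -0.07]
13 -176 [568.13 176.97] ty,tz [ 0.3  -0.03]
```

Call:
arm_command:
  commands:
    - [0, -0.12, -0.27, 0, 0, 0, 0]
    - [0, -0.08, -0.29, 0, 0, 0, 0]
    - [0, -0.04, -0.3, 0, 0, 0, 0]
    - [0, 0.01, -0.3, 0, 0, 0, 0]
    - [0, 0.06, -0.29, 0, 0, 0, 0]

```text
clock: 61.65
ee_pos: [609.6, 128.0, 68.7]
tcp_rot: [-2.4, 89.4, 1.1]
wrist_force: [4.6, 0.9, -7.0]
width: 0.097
```

Call:
arm_command:
  commands:
    - [0, 0.11, -0.28, 0, 0, 0, 0]
    - [0, 0.15, -0.26, 0, 0, 0, 0]
    - [0, 0.19, -0.23, 0, 0, 0, 0]
    - [0, 0, 0, 0, 0, 0, 0]

```text
clock: 62.05
ee_pos: [583.0, 141.9, 68.7]
tcp_rot: [0.7, 89.3, 4.2]
wrist_force: [3.9, 0.9, -7.5]
width: 0.094
```

```bash
python3 -c "
from h import *
go(568,183,66,3.2)
s,R=st();p=s['ee_pos'][:2]-[0,5]
piv=np.array([624.0,180.8]);d=p-piv;a=np.arctan2(d[1],d[0]);print('r',np.hypot(*d),'ang',np.degrees(a));prev=p
for k in range(1,7):
  t=a+(np.radians(-178)-a)*k/6;q=piv+56*np.array([np.cos(t),np.sin(t)]);w=(q-prev)/30;prev=q
  print(k,round(np.degrees(t)),q,'ty,tz',(R.T@[w[0],w[1],0])[1:])"
```

```text
t 62.05 pos [582.97 141.92  68.68] yaw 3.5 q1,q6 [7.39 3.97] w 0.094 F [ 3.89  0.87 -7.53]
 shift units [ 0.08  1.4  -0.42] turn units [ 0.06  0.15 -0.  ]
r 60.07284077720493 ang -133.07936904289454
1 -141 [580.75 145.23] ty,tz [ 0.28 -0.06]
2 -148 [576.48 151.17] ty,tz [ 0.21 -0.13]
3 -156 [573.03 157.61] ty,tz [ 0.22 -0.1 ]
4 -163 [570.44 164.45] ty,tz [ 0.23 -0.07]
5 -171 [568.77 171.57] ty,tz [ 0.24 -0.04]
6 -178 [568.03 178.85] ty,tz [ 0.24 -0.01]
```

Call:
arm_command:
  commands:
    - [0, 0.27, -0.07, 0, 0, 0, 0]
    - [0, 0.22, -0.13, 0, 0, 0, 0]
    - [0, 0.22, -0.1, 0, 0, 0, 0]
    - [0, 0.23, -0.07, 0, 0, 0, 0]
    - [0, 0.24, -0.04, 0, 0, 0, 0]

```text
clock: 62.55
ee_pos: [568.5, 177.0, 69.0]
tcp_rot: [-9.6, 89.1, -6.0]
wrist_force: [15.4, -53.6, -5.1]
width: 0.097
```

Call:
arm_command:
  commands:
    - [0, 0.24, 0, 0, 0, 0, 0]
    - [0, 0.1, 0, 0, 0, 0, 0]
    - [0, 0, 0, 0, 0, 0, 0]

```text
clock: 62.85
ee_pos: [568.5, 180.6, 69.1]
tcp_rot: [-40.0, 88.9, -36.3]
wrist_force: [3.8, 1.4, -6.1]
width: 0.099
```

```bash
python3 -c "
from h import *
go(568,183,66,3.2)
b=shot('top','t12.png');s=shot('side','s12.png')
k=lambda im,x,y,w,h,f:cv2.resize(im[y:y+h,x:x+w,::-1],None,fx=f,fy=f,interpolation=cv2.INTER_CUBIC)
cv2.imwrite('pics/c12.png',k(s,170,200,120,100,6))"
```

```text
t 62.85 pos [568.45 180.57  69.07] yaw 3.7 q1,q6 [11.64  8.94] w 0.099 F [ 3.76  1.4  -6.09]
 shift units [ 0.1   0.08 -0.01] turn units [0.11 0.19 0.16]
```

Call:
arm_command:
  commands:
    - [0, 0, 0, 0, 0, 0, 0.35]
    - [0, 0, 0, 0, 0, 0, 0.35]
    - [-0.4, 0, 0, 0, 0.05, 0.05, 0.35]
    - [-0.9, 0, 0, 0, 0.05, 0.05, 0.35]
    - [-1, 0, 0, 0, 0.05, 0.05, 0.35]

```text
clock: 63.45
ee_pos: [564.7, 183.0, 139.2]
tcp_rot: [173.5, 89.8, 177.3]
wrist_force: [0.3, -0.0, -0.2]
width: 0.354
```

Call:
arm_command:
  commands:
    - [-0.4, 0, 0, 0, 0, 0, 0]
    - [0, 0.4, 0, 0, 0, 0, 0]
    - [0, 0.8, -0.1, 0, 0, 0, 0]
    - [0, 0.9, -0.15, 0, 0, 0, 0]
    - [0, 1, -0.2, 0, 0, 0, 0]

```text
clock: 63.95
ee_pos: [545.4, 277.9, 155.7]
tcp_rot: [48.3, 89.8, 51.9]
wrist_force: [0.6, 0.3, -1.2]
width: -0.0
```

Call:
arm_command:
  commands:
    - [0, 1, -0.2, 0, 0, 0, 0]
    - [0, 1, -0.2, 0, 0, 0, 0]
    - [0, 1, -0.2, 0, 0, 0, 0]
    - [0, 0.6, -0.1, 0, 0, 0, 0]
    - [0, 0, 0, 0, 0, 0, 0]

```text
clock: 64.45
ee_pos: [510.8, 395.3, 150.3]
tcp_rot: [173.1, 89.8, 177.0]
wrist_force: [0.7, -0.3, -0.2]
width: 0.004
```

```bash
python3 -c "
from h import *
go(520,401.7,88,3.2)
b=shot('top','t13.png');s=shot('side','s13.png')
k=lambda im,x,y,w,h,f:cv2.resize(im[y:y+h,x:x+w,::-1],None,fx=f,fy=f,interpolation=cv2.INTER_CUBIC)
cv2.imwrite('pics/c13.png',np.hstack([k(b,100,165,100,150,4),k(s,180,190,100,150,4)]))"
```

```text
t 64.45 pos [510.82 395.33 150.32] yaw 3.9 q1,q6 [31.82 27.85] w 0.004 F [ 0.67 -0.34 -0.22]
 shift units [2.08 0.19 0.33] turn units [ 0.15 -0.05 -0.01]
```

View pics/c13.png

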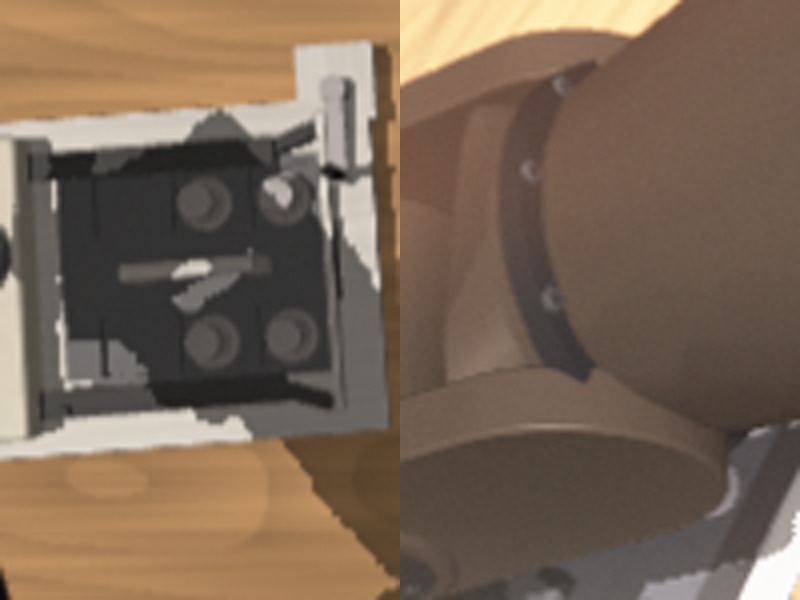

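Picture 16 shows the catch lying shut along the front plate and the four feet standing in the tray. Now the button.

Call:
arm_command:
  commands:
    - [0.2, 0.19, 0.3, 0.1, -0.05, 0, 0]
    - [0.5, 0, 0, 0, 0, 0, 0]
    - [0.6, 0, 0, 0, 0, 0, 0]
    - [0.4, 0, 0, 0, 0, 0, 0]
    - [0, 0, 0, 0, 0, 0, 0]

```text
clock: 65.05
ee_pos: [522.0, 396.5, 93.8]
tcp_rot: [-145.9, 89.9, -142.9]
wrist_force: [-0.4, -0.0, 0.0]
width: -0.0
```

Call:
arm_command:
  commands:
    - [0, 0, 0, 0, 0, 0, 0]
    - [0, 0, 0, 0, 0, 0, 0]

```text
clock: 65.25
ee_pos: [522.4, 395.9, 93.5]
tcp_rot: [-147.1, 89.8, -144.1]
wrist_force: [-0.2, 0.4, -0.2]
width: -0.0
```

```bash
python3 -c "
from h import *
go(520,401.7,78,3.2)"
```

```text
t 65.25 pos [522.43 395.93  93.49] yaw 3.0 q1,q6 [31.39 28.43] w -0.0 F [-0.19  0.43 -0.25]
 shift units [ 0.52  0.2  -0.07] turn units [-0.05 -0.03  0.02]
```

Call:
arm_command:
  commands:
    - [0.1, 0.18, -0.05, 0, 0, 0, 0]
    - [0.2, 0, 0, 0, 0, 0, 0]
    - [0.05, 0, 0, 0, 0, 0, 0]

```text
clock: 65.55
ee_pos: [521.2, 402.2, 85.9]
tcp_rot: [10.3, 89.9, 13.2]
wrist_force: [-3.7, -8.0, 16.8]
width: -0.003
```

Call:
arm_command:
  commands:
    - [0.1, 0, 0, 0, 0, 0, 0]
    - [0.05, 0, 0, 0, 0, 0, 0]

```text
clock: 65.75
ee_pos: [521.3, 402.1, 86.0]
tcp_rot: [7.7, 89.8, 10.7]
wrist_force: [-4.1, -5.3, 11.2]
width: 0.002
```

Call:
arm_command:
  commands:
    - [0.1, 0, 0, 0, 0, 0, 0]
    - [0.05, 0, 0, 0, 0, 0, 0]

```text
clock: 65.95
ee_pos: [521.3, 402.2, 86.0]
tcp_rot: [10.2, 89.6, 13.3]
wrist_force: [-3.9, -4.5, 10.2]
width: 0.003
```

Call:
arm_command:
  commands:
    - [0.25, 0, 0, 0, 0, 0, 0]
    - [0.25, 0, 0, 0, 0, 0, 0]
    - [-0.5, 0, 0, 0, 0, 0, 0]
    - [-1, 0, 0, 0, 0, 0, 0]
    - [-1, 0, 0, 0, 0, 0, 0]

```text
clock: 66.45
ee_pos: [519.6, 402.0, 162.7]
tcp_rot: [14.5, 89.2, 17.7]
wrist_force: [-0.0, 0.6, 0.4]
width: 0.002
```

Call:
arm_command:
  commands:
    - [-0.8, 0, 0, 0, 0, 0, 0]
    - [-0.4, 0, 0, 0, 0, 0, 0]
    - [0, 0, 0, 0, 0, 0, 0]
    - [0, 0, 0, 0, 0, 0, 0]
    - [0, 0, 0, 0, 0, 0, 0]

```text
clock: 66.95
ee_pos: [519.2, 402.7, 201.9]
tcp_rot: [18.5, 88.9, 21.8]
wrist_force: [0.1, 0.1, -0.6]
width: 0.001
```

```bash
python3 -c "
from h import *
go(521,402,180,3.2)
b=shot('top','t14.png')
a=cv2.imread('pics/t13.png');c=b[:,:,::-1].astype(int)
d=np.abs(a.astype(int)[195:275,105:195]-c[195:275,105:195]).mean();print('tray/catch area change',d)
t0=cv2.imread('pics/t0.png').astype(int);print('vase area change',np.abs(t0[95:140,250:290]-c[95:140,250:290]).mean(),'neck box',cv2.absdiff(cv2.imread('pics/t6.png')[230:280,395:440],b[230:280,395:440,::-1]).mean())
hand_in()"
```

```text
t 66.95 pos [519.2  402.74 201.9 ] yaw 3.3 q1,q6 [32.12 28.95] w 0.001 F [ 0.15  0.09 -0.63]
 shift units [ 0.73 -0.03  0.05] turn units [ 0.02  0.22 -0.07]
tray/catch area change 7.798935185185186
vase area change 8.108333333333333 neck box 12.705333333333334
the job is handed in; nothing more can be done
```

I finished every step and handed the job in at 67 s; no verdict came back.

- **Neck tube:** there was one; it is in the felt-lined box and was last seen standing there.
- **Feet:** there were four, each set in a nest of its own. One was knocked about 5 cm during the run; I measured it again and then placed it.
- **Tray:** I turned it end for end with one re-grip and slid it in nose first. It met the stop at y≈262.4 mm (263.3 expected) with about 42 N.
- **Catch and button:** I swung the catch to its stop, where the wrist force peaked at about 54 N for a moment. The button was held down at its stop with 10–17 N, after about 6 mm of travel judged from heights, then let go.

**Last checks:**
- The last picture I viewed, before the button press, showed the catch lying along the front plate and all four feet standing in the tray.
- I used up the 16 views, so after the press I only compared pictures by number. Mean differences were 8 grey levels around the tray and catch, 8 at the vase and 13 at the box. These are not zero. I put them down to the arm and its moving shadow, but they prove nothing.
- I did not measure the vase's position. The arm never went near it.
- Two-view measurement put the button top and the catch pin about 9 mm too low. The contact forces gave the true heights.

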